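# Weigh a drying clay plaque on the spring scale and mark the reading

### The arm

A 6-joint arm with a two-finger parallel gripper is mounted at the origin on the work surface; the furniture and walls round the work are solid. World frame = base frame: x ahead of the robot, y to its left, z up, the work surface at z = 0. Lengths are in m, angles in degrees, forces in N, time in s.
With the tool pointing down it reaches from about 0.375 to 0.9 m from the base axis. Payload 3.1 kg.
Tool frame: the origin (TCP) lies at the very end of the fingers, on their centre line; the grasp point (between the pads) lies bot.hold_point_z behind it (bot.hold_point_z is the distance from the TCP to the grasp point, in m); z points along the fingers, y is the line along which they close (so a half turn about z gives the same grasp; the last joint's range is limited). The gripper opens to 87 mm and grips with 3 to 60 N. Pads are 19 mm wide; open, the fingers measure 117 mm over their backs; the gripper's body (75 mm by 190 mm) begins 51 mm behind the grasp point.
Start: joints at [-78.982, 30.224, 82.088, -0, 67.689, -10.227], TCP at [0.226, -0.582, 0.223] pointing down, gripper open.
Joint ranges: [-176.69, 176.69], [-43.24, 126.21], [12.49, 139.97], [-82, 262], [0, 151.66], [-163.58, 163.58]. Speed limits (degrees/s): [159.86, 159.86, 180, 180, 180, 180].

### API

Orientations are given as a 3x3 rotation matrix whose columns are the frame's x, y, z axes.
In Python, from rig import bot gives the robot as it stands.
- The arm moves only by the tool apply_moves, never from a script. Its argument "plan" is one flat list of numbers, 4 for each row, row after row: the shift along the world's x, y, z normalised to -1 to 1, where 1 is 0.05 m, then the turn about the world's z normalised to -1 to 1, where 1 is 10 degrees. A call has 1 to 12 rows; each row shifts and turns the commanded pose from where the row before left it; what a row does not reach is not made up. A row lasts 1/8 s, in which the tool goes at most 62.5 mm and 10.7 degrees, less where a joint would pass 70% of its speed; a pose out of reach is approached as far as the arm can. A call with a number of a shift or a turn outside -1 to 1 is refused whole. A call with a gripper value outside its range is refused whole. "grip" is the closure, from -1 (fully open) to 1 (shut), so that 0 is half open, set as the call begins (left out, the last holds). The fingers move at their own pace and stop on an object; the grip force is fixed at half the most. Time passes only in rows, so rows that do not move let the fingers close. It gives the time, the measured TCP pose, the force, the opening and the grip force at its end, in the units of the state.
- bot.read_state(): the state, without advancing time (a new reading comes with each control period).
- bot.capture(name): name is "scene" or "top" or "wrist"; returns (picture, depth): 420x560x3 uint8, red, green, blue; 420x560 float32, m along the optical axis (not along the pixel's ray), 0 where there is no reading.
- bot.camera_info(name): a dict with "vertical_fov" (degrees; the focal length in pixels is half the picture's height over the tangent of half this angle, whatever the lens; pixels are square), "cx", "cy" (the principal point, pixels), "rvec" (rotation vector, rad) and "tvec" (3), from world to camera coordinates, as OpenCV has them; the wrist camera has in their place "mount" (4x4, takes a point from camera to tool coordinates, whose origin is the TCP and whose axes are the flange's). Camera axes: x right, y down, z forward; pixel columns grow to the right and rows downward; lengths in m; the calibration is good to about 2 mm. A picture is of the moment at which its call begins: read the wrist's pose just before it. camera_info takes no time and is no camera call.
- bot.hand_in(): hands the job in; it is judged then, once.
Trained networks look in the newest picture that a camera, given by its name, has taken for a name from the list of things; names that differ only in an ending like _2 or _b are one class to them, and where a whole thing is asked for, a point or a joint stands for the part that bears it (a point fixed in the world has none). Each returns a list of dicts, best first, with "p" (0 to 1); they miss things now and then, are a little off and sometimes report something else, mostly with a low value. They report only what shows in the picture. A call takes as long as a camera call. They do not tell look-alikes from the thing itself.
- bot.outline_of(camera, target): "mask" (420x560 bool, what is visible of it) and "xy" ([column, row] as shares, 0 to 1, of the picture: columns of its width, rows of its height, amid what is visible of it).
- bot.pinpoint(camera, target): "xy" ([column, row] as shares, 0 to 1, of the picture: columns of its width, rows of its height: a listed point, or the origin of a listed thing).
The state is a dict: "time_s": time; "joint_positions": joint angles; "qvel": joint speeds; "tau": joint torques, N m; "position": TCP position; "tcp_rot": TCP orientation; "force": force on the tool from outside, world axes, zero at the start; "moment": the same for the moment, N m; "opening": opening from 0.0 (shut) to 1.0 (fully open); "grasp_force": force on a finger pad.
Only numpy, scipy, OpenCV 4.12 (cv2) and the standard library are available. Lean on these libraries where they do the work, as an engineer would, in place of code of your own. Each camera call takes 0.05 s, during which the arm holds its last target. There are 200 camera calls.

### The job

Take the gable-topped house plaque out of the drying rack and hang it by its hole on the hook of the spring scale, handing its weight over to the spring so gently that the pointer hardly stirs when you let go. Let it hang free until the scale is still, then slide the scale's reference tab down until its line is level with the pointer, so that tomorrow's weighing shows how much the clay has dried. Do not force the hook or knock the other things.

Things in the scene. Friction and masses are not known exactly. Their poses are not given: they have to be found in the camera images.
- house_plaque: brown raw clay plaque shaped as a house front: 84 mm wide (its x), 20 mm thick (its y), a rectangle 90 mm high under a 45 degree gable with its peak 132 mm above the underside. Origin in the middle of the underside, z up. Weight unknown (0.24 to 0.68 kg, wetter or drier); centre of mass about 55 mm up. Stands upright in one of the rack's three slots, faces looking along the rack's y.
- plaque_hole (a point): centre of the round hole through the plaque's gable, 24 mm in diameter, its axis along the plaque's y, 105 mm above the plaque's underside. Grip the plaque across its thickness, well below the hole, with the gripper leaning back toward the robot by about 40 degrees: on the hook, the scale's case is straight above it.
- rack: low wooden drying rack, fixed: base 115 x 235 x 8 mm, three slots along its x at its y = -75, 0 and +75 mm, 23 mm wide between rails whose tops are 26 mm above the table; plaques stand on the base, 8 mm above the table, and are lifted straight up. Origin in the middle of its underside.
- scale_stand: spring scale on a bench stand, fixed. Origin on the table straight below the hook; its x points from the scale's face back to the column, z up. Base plate 12 mm thick, 120 mm wide, x = -30 to +120 mm; column 16 mm thick at x = +92 mm; the scale's case (22 mm in x, 46 mm in y, z = 268 to 408 mm) is above the hook at x = 0. In front of it only the tab stands out.
- hook_seat (a point): where a hung thing rests: top of the 6 mm round hook wire, middle of its level part, which runs 20 mm along the stand's y. 211 mm above the table when empty; sinks with the load, does not turn. The shank rises 19 mm out on the -y side to 40 mm above this point, then slants back to y = 0 and goes up into the case.
- hook_tip (a point): end of the hook wire, on the open +y side: the tip rises outward to here, 21 mm out in y from the seat, its top 10 mm above the seat. A plaque is held beside it on the +y side, faces square to the stand's y, its hole's centre 1 to 3 mm above hook_seat, moved along -y until centred on hook_seat, then lowered.
- pull_rod (a joint): travel of hook and pointer, m: 0 empty, growing as they go down; linear spring of about 120 N per m, stop at 72 mm. It bobs for about 2 s after a disturbance. While a hand holds the plaque it just follows the hand; only when the plaque hangs free does it show the weight (about 20 to 56 mm).
- pointer (a point): end of the black pointer on the scale's face; moves with the hook; 348 mm above the table when empty.
- marker (a joint): travel of the sliding reference tab, m: 0 at the top, growing as it is slid down, stop at 66 mm. Starts parked near the top. Stays where it is left (about 2 N to move). Equals joint pull_rod when its line is level with the pointer.
- marker_line (a point): end of the tab's line next to the pointer, at the face of the scale; has the pointer's height when they are level. 348 mm above the table at joint value 0.
- marker_tab (a point): middle of the tab's steel grip: a bar 10 mm wide in the stand's y, 14 mm high, that stands out 33 mm from the scale's face toward -x; this point is 20 mm out from the face. Grip it across y from in front and above, or push it.
- square_plaque: raw clay plaque with square corners, 84 x 20 x 86 mm high, one 18 mm hole near the top; origin in the middle of its underside. Stands in another slot of the rack.
- low_plaque: raw clay plaque with square corners, 84 x 20 x 70 mm high, two 12 mm holes in the upper corners; origin in the middle of its underside. Stands in another slot of the rack.
- spray_bottle: pale blue spray bottle, 62 x 75 x 158 mm, standing between the rack and the scale; origin in the middle of its underside.
- ring_cutter: tin ring cutter, 58 mm across, 28 mm high, lying between the rack and the scale; origin in the middle of its underside.
- clay_block: small brown clay block, 33 x 27 x 30 mm, between the rack and the scale; origin in the middle of its underside.
- clay_lump: brown clay lump, 47 x 51 x 40 mm, behind the rack; origin in the middle of its underside.
Not all that is in view belongs to the job. Leave any red or white look-alike of the house_plaque alone.

How it is judged:
By the outcome, as a careful person would: the job done as asked, in the order asked, and still so for the second after the job is handed in, with the robot touching nothing.
It also fails if it takes over 72 s, if anything falls off the work surface, if the arm or the gripper's body presses on something with over 40 N, if the wrist force passes 120 N, or if a joint passes its speed limit or range.

## Working session

There is one attempt and no reset: what is moved stays moved. The work goes in short steps, Python scripts to look and compute and a tool call to move; the robot and the scene stay as the last step left them, time stands still between calls to the robot, and variables do not carry over. Pictures are saved under pics/ and viewed, at most 10 in all, crops included, and the job is handed in when it is done.

Besides the shell and the picture viewer there is one more tool, called after ">>>" by a JSON object that holds its "fn" and its "kwargs", one argument or row to a line. apply_moves: Moves the arm, as the interface text tells. Its arguments: {"type":"object","properties":{"plan":{"type":"array","items":{"type":"number"}},"grip":{"type":"number"}},"required":["plan"]}

```bash
ls; mkdir -p pics
cat > h.py <<'E'
import numpy as np, cv2
from rig import bot
def cam(n,T=None):
    i=bot.camera_info(n); f=210/np.tan(np.radians(i["vertical_fov"]/2))
    K=np.array([[f,0,i["cx"]],[0,f,i["cy"]],[0,0,1]])
    if "mount" in i:
        s=bot.read_state(); M=np.eye(4); M[:3,:3]=np.array(s["tcp_rot"]).reshape(3,3); M[:3,3]=s["position"]
        W=M@np.array(i["mount"])
    else:
        R=cv2.Rodrigues(np.array(i["rvec"],float))[0]; W=np.eye(4); W[:3,:3]=R.T; W[:3,3]=-R.T@np.array(i["tvec"]).ravel()
    return K,W
def px(xy): return np.array([xy[0]*560,xy[1]*420])
def ray(K,W,p):
    d=W[:3,:3]@np.linalg.solve(K,[p[0],p[1],1]); return W[:3,3],d
def onz(K,W,p,z):
    o,d=ray(K,W,p); return o+d*(z-o[2])/d[2]
def cloud(K,W,D):
    v,u=np.mgrid[:420,:560]; P=np.stack([(u-K[0,2])/K[0,0]*D,(v-K[1,2])/K[1,1]*D,D],-1)
    return P@W[:3,:3].T+W[:3,3]
def tri(rs):
    A=np.zeros((3,3));b=np.zeros(3)
    for o,d in rs:
        d=d/np.linalg.norm(d);M=np.eye(3)-np.outer(d,d);A+=M;b+=M@o
    return np.linalg.solve(A,b)
E
python3 - <<'E'
from h import *
np.set_printoptions(precision=4,suppress=True)
ims=[]
for n in("scene","top"):
    im,D=bot.capture(n); K,W=cam(n); print(n,W[:3,3],W[:3,2],K[0,0]); C=cloud(K,W,D); np.savez(f"{n}.npz",im=im,C=C,D=D)
    cv2.imwrite(f"pics/{n}0.png",cv2.resize(im[...,::-1],(784,588)))
    for t in("house_plaque","plaque_hole","rack","scale_stand","hook_seat","hook_tip","pointer","marker_line","marker_tab","square_plaque","low_plaque","spray_bottle","ring_cutter","clay_block"):
        for r in bot.pinpoint(n,t)[:3]:
            p=px(r["xy"]); q=np.clip(p.astype(int),0,[559,419]); print(n,t,round(r["p"],2),p.round(1),C[q[1],q[0]])
print(bot.hold_point_z, bot.read_state())
E
```

```text
pics
scene [-0.0209  0.5149  0.9555] [ 0.537  -0.3658 -0.7602] 403.89646853883596
scene house_plaque 0.9 [180.1 295.3] [0.5554 0.4373 0.0347]
scene house_plaque 0.86 [268.1 368.5] [0.2571 0.3652 0.0749]
scene house_plaque 0.84 [238.8 305. ] [0.448  0.3294 0.0263]
scene plaque_hole 0.84 [236.1 280. ] [0.4499 0.3216 0.1373]
scene plaque_hole 0.67 [170.9 273.4] [0.5662 0.438  0.1267]
scene plaque_hole 0.58 [235.8 232.7] [0.6487 0.2157 0.0335]
scene rack 0.89 [266.  290.1] [0.4434 0.2468 0.0237]
scene scale_stand 0.92 [316.  199.3] [ 0.5827 -0.0284  0.0758]
scene hook_seat 0.54 [318.  146.4] [ 0.6503 -0.0811  0.2052]
scene hook_tip 0.44 [310.1 143.7] [ 0.854  -0.2226  0.0111]
scene pointer 0.68 [313.7 145.3] [ 0.8493 -0.2333 -0.0003]
scene marker_line 0.5 [321.1 110.4] [ 0.6392 -0.0726  0.3363]
scene marker_tab 0.46 [318.1 113.5] [ 0.6184 -0.0449  0.3508]
scene square_plaque 0.57 [288.4 275.3] [0.4456 0.1739 0.0254]
scene low_plaque 0.66 [264.3 285.6] [0.4517 0.2467 0.0375]
scene spray_bottle 0.91 [232.1 233.2] [0.6544 0.223  0.0283]
scene spray_bottle 0.63 [208.2 259.1] [0.6133 0.3243 0
[... 1327 characters left out ...]
 0.1958 0.1576]
top ring_cutter 0.5 [378.1 149.3] [ 0.6392 -0.0669  0.3413]
top clay_block 0.59 [294.9 152.3] [0.6868 0.117  0.0262]
0.0187 {'time_s': 1.5, 'joint_positions': array([-78.9807,  30.2236,  82.0879,  -0.0008,  67.6896, -10.2263]), 'qvel': array([-0.0023,  0.0302,  0.0003, -0.0165,  0.009 , -0.0036]), 'tau': array([ -0.0027, -44.0017, -17.6984,   0.0633,   0.0505,  -0.    ]), 'position': array([ 0.2265, -0.5825,  0.2225]), 'tcp_rot': array([[ 0.932 ,  0.3624, -0.    ],
       [ 0.3624, -0.932 ,  0.    ],
       [-0.    , -0.    , -1.    ]]), 'force': array([-0.58  , -0.2388,  0.8344]), 'moment': array([-0.0225,  0.0559, -0.0355]), 'grasp_force': 0.0, 'opening': 0.995499121747371}
```

View pics/scene0.png

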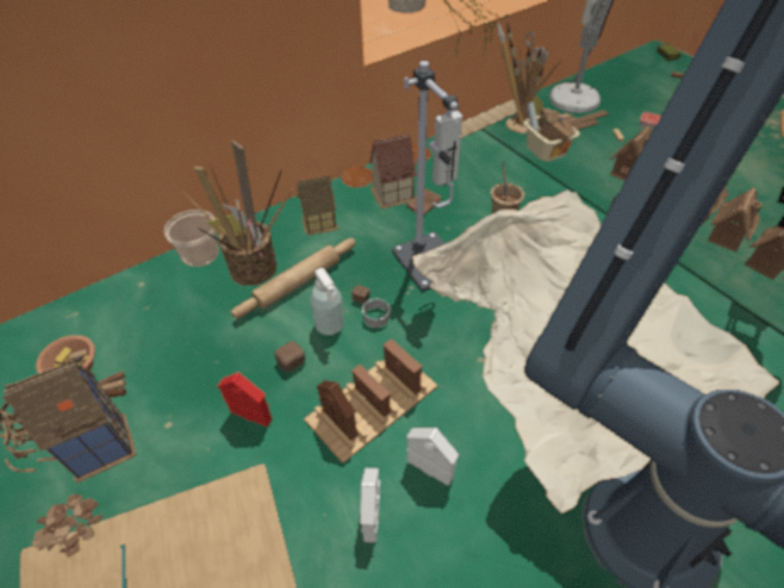

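View pics/top0.png

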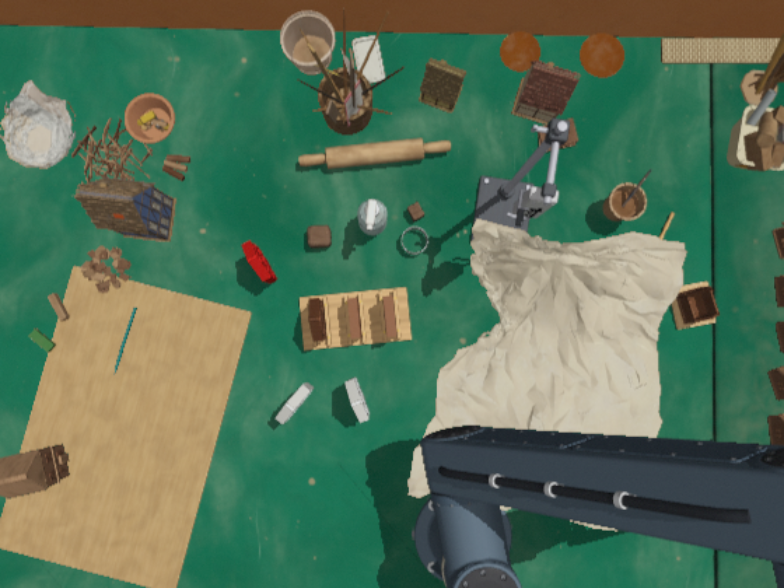

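Candidates (560-wide scene pixels): the brown plaque in the rack's end slot (236,280), the red look-alike (178,287) and the whites (308,325) and (264,360). Only the brown one stands in the rack, so it's the target. I'll confirm with a crop while measuring the rack and stand.

Run:
```python
from h import *
np.set_printoptions(precision=4,suppress=True)
print("mount",bot.camera_info("wrist")["mount"])
s=np.load("scene.npz");t=np.load("top.npz")
P=np.concatenate([s["C"][s["D"]>0],t["C"][t["D"]>0]])
def box(a,b,c,d,e,f): return P[(P[:,0]>a)&(P[:,0]<b)&(P[:,1]>c)&(P[:,1]<d)&(P[:,2]>e)&(P[:,2]<f)]
Q=box(.5,.9,-.25,.1,.28,.40); print("case+col",len(Q))
H,xe,ye=np.histogram2d(Q[:,0],Q[:,1],bins=[np.arange(.58,.82,.01),np.arange(-.2,.02,.01)])
print(ye[:-1].round(2)); 
for i,r in enumerate(H.astype(int)): print(round(xe[i],2),r)
# base plate
Q=box(.5,.85,-.25,.06,.007,.018); print("base",len(Q),Q.min(0),Q.max(0)); print(cv2.minAreaRect(Q[:,:2].astype(np.float32)))
# house
for n,Z in(("scene",s),("top",t)):
    bot.capture(n)
    for r in bot.outline_of(n,"house_plaque")[:4]:
        m=r["mask"]&(Z["D"]>0); q=Z["C"][m]; q=q[(q[:,2]>.04)]
        print(n,r["p"],px(r["xy"]),np.median(Z["im"][m],0),np.median(q,0),cv2.minAreaRect(q[:,:2].astype(np.float32)),q[:,2].max())
im=s["im"][230:340,190:330,::-1]; cv2.imwrite("pics/crop.png",cv2.resize(im,None,fx=5,fy=5,interpolation=3))
# walls/tall
T=P[(P[:,2]>.4)&(P[:,0]>.2)]; print("tall",T.min(0),T.max(0))
for a in range(-90,60,15):
    az=np.degrees(np.arctan2(T[:,1],T[:,0])); q=T[abs(az-a)<8]; 
    if len(q): print(a,np.percentile(np.hypot(q[:,0],q[:,1]),[0,5,50]))
```

```text
mount [[-0.0004 -0.9602 -0.2793  0.0775]
 [ 1.     -0.0001 -0.001  -0.001 ]
 [ 0.001  -0.2793  0.9602 -0.1618]
 [ 0.      0.      0.      1.    ]]
case+col 1430
[-0.2  -0.19 -0.18 -0.17 -0.16 -0.15 -0.14 -0.13 -0.12 -0.11 -0.1  -0.09
 -0.08 -0.07 -0.06 -0.05 -0.04 -0.03 -0.02 -0.01  0.  ]
0.58 [0 0 0 0 0 0 0 0 0 0 0 0 0 0 0 0 0 0 0 0 0]
0.59 [0 0 0 0 0 0 0 0 0 0 0 0 0 0 0 0 0 0 0 0 0]
0.6 [0 0 0 0 0 0 0 0 0 0 0 0 0 0 1 3 0 0 0 0 0]
0.61 [ 0  0  0  0  0  0  0  0  0  0  0  0  0  0  7 38  0  0  0  0  0]
0.62 [ 0  0  0  0  0  0  0  0  0  0  0  0  0  0 12 32  0  0  0  0  0]
0.63 [  0   0   0   0   0   0   0   0   0   0  57 154 111  56  23  27   0   0
   0   0   0]
0.64 [  0   0   0   0   0   0   0   0   0   0   6  20  64  87 189  23   0   0
   0   0   0]
0.65 [  0   0   0   0   0   0   0   0   0   0   0   0   0   0 106  22   0   0
   0   0   0]
0.66 [ 0  0  0  0  0  0  0  0  0  0  0  0  0  0 32 15  0  0  0  0  0]
0.67 [0 0 0 0 0 0 0 0 0 0 0 0 0 0 1 0 0 0 0 0 0]
0.68 [0 0 0 0 0 0 0 0 0 0 0 0 0 0 0 0 0 0 0 0 0]
0.69 [0 0 0 0 0 0 0 0 0 0 0 0 0 0 0 0 0 0 0 0 0]
0.7 [0 0 0 0 0 0 0 0 0 0 0 0 0 
[... 1797 characters left out ...]
35707294940948486), (0.02156965807080269, 0.08653832226991653), 51.16471862792969) 0.13602602593549928
top 0.69 [256.088 287.28 ] [191. 190. 185.] [0.2915 0.2267 0.1083] ((0.2890092730522156, 0.2273274064064026), (0.08802741765975952, 0.021629605442285538), 21.767993927001953) 0.13847590332928417
top 0.55 [227.808 228.312] [84. 54. 37.] [0.4529 0.3082 0.1113] ((0.4533463418483734, 0.31211215257644653), (0.08697466552257538, 0.022214706987142563), 6.77673864364624) 0.14517749682054615
tall [ 0.2    -0.2554  0.4   ] [1.1139 0.5774 0.8104]
-45 [0.2558 0.2656 0.2985]
-30 [0.2166 0.2351 0.2952]
-15 [0.2018 0.2143 0.2618]
0 [0.2    0.209  0.2691]
15 [0.2017 0.225  1.1539]
30 [1.188  1.195  1.2098]
```

View pics/crop.png

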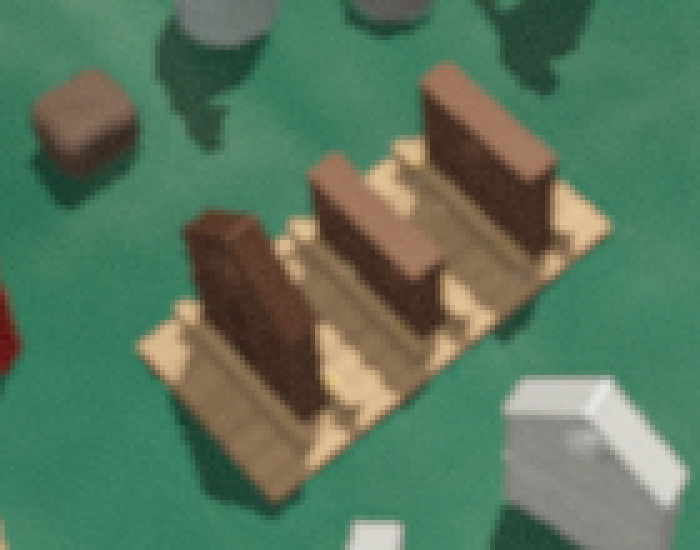

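Crop: the brown gabled plaque in the rack's left end slot (crop (225,215) = scene (236,280)) is the house; the other two in the rack have square tops. Red and white ones are outside the rack. Now I move to free air to see whether over-reaching leans the tool.

>>> {"fn": "apply_moves", "kwargs": {
  "plan": [0.33,0.27,0.47,0.95,0.33,0.27,0.47,0.95,0.33,0.27,0.47,0.95,0.33,0.27,0.47,0.95,0.33,0.27,0.47,0.95,0.33,0.27,0.47,0.95,0.33,0.27,0.47,0.95,0.33,0.27,0.47,0.95,0.33,0.27,0.47,0.95,0.33,0.27,0.47,0.95,0.33,0.27,0.47,0.95,0.33,0.27,0.47,0.95],
  "grip": -1
}}

```text
time_s: 3.2
position: [0.4249, -0.4199, 0.5053]
tcp_rot: [[-0.714, 0.7, 0.0], [0.7, 0.714, -0.0], [-0.0, 0.0, -1.0]]
force: [-0.4, -0.3, -0.2]
opening: 1.003
grasp_force: 0.0
```

>>> {"fn": "apply_moves", "kwargs": {
  "plan": [0.6,-0.6,0.3,0,0.6,-0.6,0.3,0,0.6,-0.6,0.3,0,0.6,-0.6,0.3,0,0.6,-0.6,0.3,0,0.6,-0.6,0.3,0,0.6,-0.6,0.3,0,0.6,-0.6,0.3,0]
}}

```text
time_s: 4.2
position: [0.5815, -0.5779, 0.5397]
tcp_rot: [[-0.706, 0.704, 0.073], [0.7, 0.71, -0.074], [-0.104, -0.001, -0.995]]
force: [-1.7, -0.0, 1.1]
opening: 1.003
grasp_force: 0.0
```

Over-reaching does lean the tool (6° so far, in the wanted direction). I continue.

>>> {"fn": "apply_moves", "kwargs": {
  "plan": [0.7,-0.7,0,0,0.7,-0.7,0,0,0.7,-0.7,0,0,0.7,-0.7,0,0,0.7,-0.7,0,0,0.7,-0.7,0,0]
}}

```text
time_s: 4.95
position: [0.6656, -0.6627, 0.4305]
tcp_rot: [[-0.686, 0.704, 0.182], [0.68, 0.71, -0.181], [-0.257, -0.001, -0.967]]
force: [-0.7, -0.5, -0.0]
opening: 1.005
grasp_force: 0.0
```

>>> {"fn": "apply_moves", "kwargs": {
  "plan": [0.5,-0.5,0.7,0,0.5,-0.5,0.7,0,0.5,-0.5,0.7,0,0.5,-0.5,0.7,0,0.5,-0.5,0.7,0,0.5,-0.5,0.7,0]
}}

```text
time_s: 5.7
position: [0.6733, -0.671, 0.522]
tcp_rot: [[-0.641, 0.704, 0.305], [0.635, 0.71, -0.304], [-0.43, -0.001, -0.903]]
force: [0.9, -0.1, 0.0]
opening: 0.998
grasp_force: 0.0
```

>>> {"fn": "apply_moves", "kwargs": {
  "plan": [0.5,-0.5,0.7,0,0.5,-0.5,0.7,0,0.5,-0.5,0.7,0,0.5,-0.5,0.7,0,0.5,-0.5,0.7,0,0.5,-0.5,0.7,0,0.5,-0.5,0.7,0]
}}

```text
time_s: 6.58
position: [0.6885, -0.6866, 0.6089]
tcp_rot: [[-0.559, 0.704, 0.437], [0.554, 0.71, -0.436], [-0.617, -0.001, -0.787]]
force: [-0.4, -0.8, 0.0]
opening: 1.006
grasp_force: 0.0
```

>>> {"fn": "apply_moves", "kwargs": {
  "plan": [-0.7,0.7,-0.2,0.3,-0.7,0.7,-0.2,0.3,-0.7,0.9,-0.2,0.3,-0.7,1,-0.3,0.3,-0.7,1,-0.4,0.3,-0.4,1,-0.5,0.3,-0.3,1,-0.5,0.3,-0.3,1,-0.5,0.3,-0.3,1,-0.5,0.3,-0.3,1,-0.5,0.3,-0.2,1,-0.3,0.3,-0.1,1,-0.1,0.3]
}}

```text
time_s: 8.07
position: [0.4213, -0.1246, 0.3991]
tcp_rot: [[-0.779, 0.156, 0.608], [0.122, 0.988, -0.097], [-0.615, -0.001, -0.788]]
force: [0.6, -0.3, 0.8]
opening: 0.999
grasp_force: 0.0
```

Run:
```python
from h import *
np.set_printoptions(precision=4,suppress=True)
K,W=cam("wrist"); im,D=bot.capture("wrist"); print(W[:3,3],W[:3,2],bot.read_state()["position"]);C=cloud(K,W,D)
np.savez("w1.npz",im=im,C=C,D=D,W=W,K=K)
cv2.imwrite("pics/w1.png",im[...,::-1])
for t in("hook_seat","hook_tip","pointer","marker_line","marker_tab","scale_stand"):
    for r in bot.pinpoint("wrist",t)[:2]:
        p=px(r["xy"]); q=np.clip(p.astype(int),0,[559,419]); print(t,round(r["p"],2),p.round(1),C[q[1],q[0]])
```

```text
[ 0.2633 -0.0982  0.4793] [ 0.8013 -0.1273 -0.5845] [ 0.4194 -0.1186  0.3975]
hook_seat 0.7 [348.7 197.7] [ 0.9354 -0.0442 -0.0012]
hook_tip 0.82 [361.6 208.2] [ 0.6537 -0.0523  0.2197]
hook_tip 0.34 [441.  102.7] [0.6771 0.1071 0.0078]
```

View pics/w1.png

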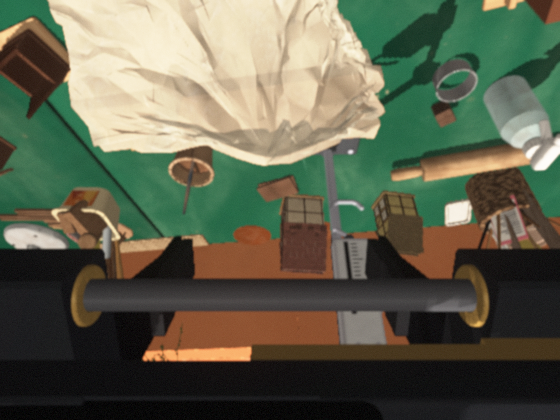

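```bash
cat > fit.py <<'E'
from h import *
from scipy.optimize import least_squares
np.set_printoptions(precision=4,suppress=True)
def sdbox(p,c,h):
    d=abs(p-c)-h; return np.linalg.norm(np.maximum(d,0),axis=1)+np.minimum(d.max(1),0)
def res(v,P):
    c,s=np.cos(v[2]),np.sin(v[2]); q=(P[:,:2]-v[:2])@np.array([[c,-s],[s,c]])
    a=abs(sdbox(q,[0,0],[.011,.023])); b=abs(np.linalg.norm(q-[.092,0],axis=1)-.008)
    return np.minimum(a,b)
for sets in(["scene"],["top"],["w1"],["scene","top","w1"]):
    L=[]
    for n in sets:
        z=np.load(n+".npz"); P=z["C"][z["D"]>0]
        P=P[(abs(P[:,0]-.68)<.1)&(abs(P[:,1]+.08)<.1)&(P[:,2]>.285)&(P[:,2]<.40)]; L.append(P[::max(1,len(P)//600)])
    P=np.concatenate(L)
    best=min((least_squares(res,[.65,-.08,np.radians(a)],args=(P,),loss="soft_l1",f_scale=.002) for a in(-25,-10,5,20)),key=lambda r:r.cost)
    v=best.x; print(sets,len(P),v[:2],np.degrees(v[2]),np.median(res(v,P)))
z=np.load("w1.npz"); K,W=z["K"],z["W"]
print("seat",onz(K,W,[348.7,197.7],.209),"tip",onz(K,W,[361.6,208.2],.219))
c,s=np.cos(v[2]),np.sin(v[2]); print("tip from fit",v[:2]+.020*np.array([-s,c]))
z=np.load("scene.npz"); P=z["C"][z["D"]>0]; P=P[(abs(P[:,0]-.68)<.1)&(abs(P[:,1]+.08)<.1)&(P[:,2]>.285)&(P[:,2]<.40)]
q=(P[:,:2]-v[:2])@np.array([[c,-s],[s,c]]); t=q[:,0]<-.018; print("tab",t.sum(),np.percentile(np.c_[q,P[:,2]][t],[5,50,95],axis=0))
E
python3 fit.py
```

```text
['scene'] 941 [ 0.6509 -0.0749] -8.265143293856584 0.0010805187075274003
['top'] 443 [ 0.6482 -0.0741] -8.61591126094653 0.001098572926579824
['w1'] 620 [ 0.6515 -0.0731] -7.855676070379198 0.0005397971166394202
['scene', 'top', 'w1'] 2004 [ 0.6507 -0.0744] -8.396747450859996 0.0011079514198010622
seat [ 0.6431 -0.0669  0.209 ] tip [ 0.6554 -0.0513  0.219 ]
tip from fit [ 0.6536 -0.0546]
tab 53 [[-0.0438  0.018   0.3439]
 [-0.0332  0.0241  0.351 ]
 [-0.02    0.0264  0.3556]]
```

The wrist image (upside down) shows the hook at (345,205), its tip at (361,208) and the case at (350,290); the fitted stand pose is (0.651, -0.074), yaw -8.3°. Now to hover above the house.

>>> {"fn": "apply_moves", "kwargs": {
  "plan": [0.05,0.72,-0.16,0.13,0.05,0.72,-0.16,0.13,0.05,0.72,-0.16,0.13,0.05,0.72,-0.16,0.13,0.05,0.72,-0.16,0.13,0.05,0.72,-0.16,0.13,0.05,0.72,-0.16,0.13,0.05,0.72,-0.16,0.13,0.05,0.72,-0.16,0.13,0.05,0.72,-0.16,0.13,0.05,0.72,-0.16,0.13,0.05,0.72,-0.16,0.13],
  "grip": -0.15
}}

```text
time_s: 9.93
position: [0.4539, 0.3071, 0.3035]
tcp_rot: [[-0.783, -0.115, 0.612], [-0.091, 0.993, 0.07], [-0.616, -0.001, -0.788]]
force: [-0.2, -0.4, 1.1]
opening: 0.576
grasp_force: 0.0
```

Run:
```python
from h import *
np.set_printoptions(precision=4,suppress=True)
K,W=cam("wrist"); im,D=bot.capture("wrist"); s=bot.read_state(); print(s["position"],s["tcp_rot"]);C=cloud(K,W,D)
si,_=bot.capture("scene")
cv2.imwrite("pics/w2.png",np.hstack([im[...,::-1],cv2.resize(si[150:420,100:460,::-1],(560,420))])[:,:, :]); a=cv2.imread("pics/w2.png"); cv2.imwrite("pics/w2.png",cv2.resize(a,(800,300)))
for r in bot.outline_of("wrist","house_plaque")[:3]:
    m=r["mask"]&(D>0); q=C[m]; q=q[(q[:,2]>.04)&(q[:,2]<.16)]
    print(r["p"],px(r["xy"]),np.median(im[m],0),np.median(q,0),cv2.minAreaRect(q[:,:2].astype(np.float32)),q[:,2].max())
for r in bot.pinpoint("wrist","plaque_hole")[:3]: 
    p=px(r["xy"]);print(r["p"],p,onz(K,W,p,.113))
```

```text
[0.4548 0.3104 0.3033] [[-0.7816 -0.1179  0.6126]
 [-0.0917  0.993   0.0743]
 [-0.617   0.0019 -0.7869]]
0.57 [374.304 125.202] [233.5  64.   57. ] [0.5479 0.425  0.0995] ((0.5707142353057861, 0.437488317489624), (0.08057215809822083, 0.021802453324198723), 31.585384368896484) 0.13425881801193007
0.97 [379.792 155.106] [0.5702 0.435  0.113 ]
0.79 [284.088  46.494] [0.4537 0.312  0.113 ]
```

View pics/w2.png

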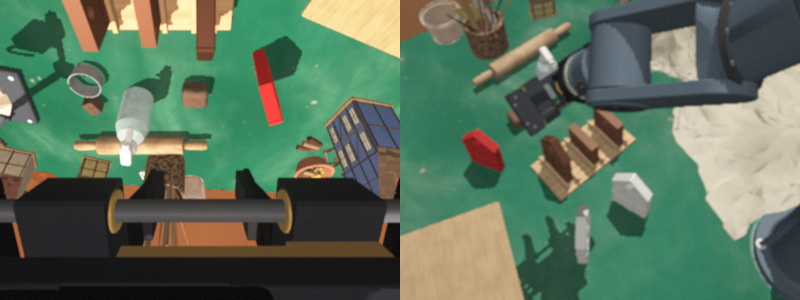

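The wrist image shows the house's peak at the upper edge (about (142,20) in full pixels) below the fingers, and the hole estimate (0.4537, 0.312) agrees with the earlier fit. Descending.

>>> {"fn": "apply_moves", "kwargs": {
  "plan": [-0.04,0.03,-0.7,0,-0.04,0,-0.7,0,0,0,-0.7,0,0,0,-0.7,0,0,0,-0.7,0,0,0,-0.7,0,0,0,-0.5,0,0,0,-0.34,0,0,0,0,0,0,0,0,0]
}}

```text
time_s: 11.38
position: [0.4654, 0.3343, 0.1175]
tcp_rot: [[-0.833, -0.093, 0.545], [-0.095, 0.995, 0.024], [-0.544, -0.032, -0.838]]
force: [0.8, -0.0, 0.5]
opening: 0.577
grasp_force: 0.1
```

Run:
```python
from h import *
np.set_printoptions(precision=4,suppress=True)
s=bot.read_state(); print(s["position"],s["tcp_rot"],s["force"])
K,W=cam("top"); im,D=bot.capture("top")
K2,W2=cam("scene"); i2,D2=bot.capture("scene")
for n,I,Kc,Wc in(("top",im,K,W),("scene",i2,K2,W2)):
    R=Wc[:3,:3].T; q=Kc@(R@(s["position"]-Wc[:3,3])); q=q[:2]/q[2]; print(n,q)
    x,y=q.astype(int); c=I[max(0,y-70):y+50,max(0,x-80):x+80,::-1]; cv2.imwrite(f"pics/g_{n}.png",cv2.resize(c,(400,300)))
cv2.imwrite("pics/g.png",np.hstack([cv2.imread("pics/g_top.png"),cv2.imread("pics/g_scene.png")]))
```

```text
[0.4654 0.3343 0.1175] [[-0.8335 -0.0929  0.5447]
 [-0.0951  0.9952  0.0242]
 [-0.5443 -0.0316 -0.8383]] [ 0.8292 -0.0367  0.4572]
top [216.7569 223.5221]
scene [228.8581 282.4993]
```

View pics/g.png

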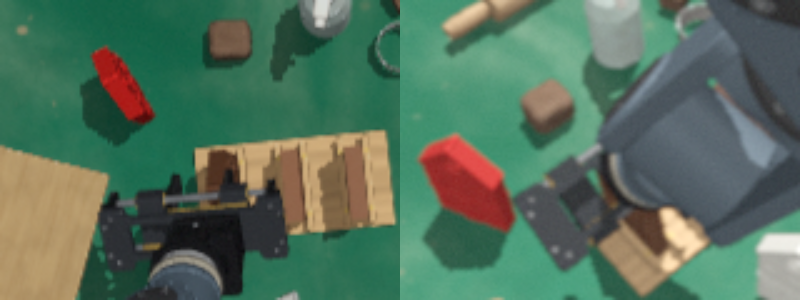

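Image: the hand is 22 mm off toward +y (top crop: fingers at (175,185) and (230,180), with the house under the right finger); the leaned pose was not reached. I check the joints.

Run:
```python
from h import *
np.set_printoptions(precision=3,suppress=True)
s=bot.read_state(); print(s["joint_positions"],s["force"],s["grasp_force"])
K,W=cam("scene");im,D=bot.capture("scene")
for t in("house_plaque","plaque_hole"):
    for r in bot.pinpoint("scene",t)[:4]: print(t,r["p"],px(r["xy"]))
```

```text
[ 33.052  33.048 115.33  -81.942  16.224  14.564] [-0.493 -0.612  0.014] 0.10622078940286883
house_plaque 0.79 [240.016 305.592]
house_plaque 0.73 [306.992 335.58 ]
house_plaque 0.68 [266.392 366.408]
house_plaque 0.67 [177.8 291.9]
plaque_hole 0.79 [263.592 352.086]
plaque_hole 0.75 [168.224 274.89 ]
plaque_hole 0.56 [310.296 314.706]
plaque_hole 0.53 [233.184 285.81 ]
```

j4 sits at its -82° stop: at the rack a lean of 38° isn't reachable, but about 27° should be, and that still clears the case. I go to a free spot where the arm plane matches the tool's heading and let the j5 stop reduce the lean cleanly.

>>> {"fn": "apply_moves", "kwargs": {
  "plan": [0,0,0.7,0,0,0,0.7,0,0,0,0.7,0,0,-0.5,0.3,0,0,-0.8,0,0,0,-0.9,0,0,0,-1,0,0,0,-1,-0.3,0,0,-0.9,-0.4,0,-0.1,-0.5,-0.4,0,-0.1,-0.2,-0.4,0,0,0,0,0]
}}

```text
time_s: 13.12
position: [0.4599, 0.1399, 0.1996]
tcp_rot: [[-0.841, -0.12, 0.527], [-0.099, 0.993, 0.068], [-0.532, 0.005, -0.847]]
force: [0.5, 0.4, -0.8]
opening: 0.579
grasp_force: 0.0
```

```bash
cat > j.py <<'E'
from h import *
np.set_printoptions(precision=4,suppress=True)
s=bot.read_state(); R=s["tcp_rot"]; p=s["position"]
print("t",s["time_s"],"q",s["joint_positions"],"p",p,"armaz",np.degrees(np.arctan2(p[1],p[0])))
print("lean",np.degrees(np.arccos(-R[2,2])),"leanaz",np.degrees(np.arctan2(R[1,2],R[0,2])),"yaw(y-90)",np.degrees(np.arctan2(R[1,1],R[0,1]))-90,"roll",R[2,1],"F",s["force"],"open",s["opening"]*87,"gf",s["grasp_force"])
open("log.txt","a").write(repr([list(s["joint_positions"]),list(p),R.tolist()])+"\n")
E
python3 j.py
```

```text
t 13.125 q [   1.5522   15.6699  127.5425   32.7098    5.7051 -126.9596] p [0.4599 0.1399 0.1996] armaz 16.920308570112198
lean 32.114754673299736 leanaz 7.351776775436351 yaw(y-90) 6.89626180584699 roll 0.004989912375617264 F [ 0.529   0.4035 -0.7528] open 50.407932756738816 gf 0.0
```

```bash
cat > kin.py <<'E'
from h import *
from scipy.optimize import least_squares
from scipy.spatial.transform import Rotation as Ro
np.set_printoptions(precision=4,suppress=True)
def fk(q,k):
    a1,h,L1,L2,L3,d,e=k; r=lambda ax,t:Ro.from_euler(ax,t,degrees=True).as_matrix()
    A=r('z',q[0]);B=A@r('y',q[1]);C=B@r('y',q[2]);T=C@r('z',q[3])@r('y',q[4])@r('z',q[5])
    p=A@np.array([a1,d,h])+B@np.array([0,0,L1])+C@np.array([e,0,L2])+T@np.array([0,0,L3]); return p,T
LIM=np.array([[-176.69,176.69],[-43.24,126.21],[12.49,139.97],[-82,262],[0,151.66],[-163.58,163.58]])
D=[([-78.9807,30.2236,82.0879,-.0008,67.6896,-10.2263],[.2265,-.5825,.2225]),([33.052,33.048,115.33,-81.942,16.224,14.564],[.4654,.3343,.1175])]
import os
if os.path.exists("log.txt"): D+=[tuple(eval(l)[:2]) for l in open("log.txt")]
k=least_squares(lambda k:np.concatenate([fk(q,k)[0]-p for q,p in D]+[.01*(k-[0,.2,.43,.4,.25,.11,0])]),[0,.2,.43,.4,.25,.11,0]).x
if __name__=="__main__":
    print(k,[np.linalg.norm(fk(q,k)[0]-p) for q,p in D]); print(fk(D[0][0],k)[1]); print(fk(D[1][0],k)[1])
def pose(az,lean):
    a,l=np.radians([az,lean]); z=np.array([np.sin(l)*np.cos(a),np.sin(l)*np.sin(a),-np.cos(l)]); y=np.array([-np.sin(a),np.cos(a),0]); return np.c_[np.cross(y,z),y,z]
def ik(p,R,q0):
    f=lambda q:np.concatenate([(fk(q,k)[0]-p)*5,(Ro.from_matrix(fk(q,k)[1]@R.T)).as_rotvec()])
    s=least_squares(f,np.clip(q0,LIM[:,0]+.1,LIM[:,1]-.1),bounds=(LIM[:,0],LIM[:,1]),x_scale=50); return s.x,np.linalg.norm(s.fun)
E
python3 kin.py
python3 - <<'E'
from kin import *
hp=.0187
for lean in(38,34,32,30,28,26,24,20):
    R=pose(6.3,lean); g=np.array([.4391,.3110,.065]); p=g+R[:,2]*hp
    b=min((ik(p,R,[24,35,110,j4,15,j6]) for j4 in(-60,-20,30) for j6 in(-120,-40,15,100)),key=lambda t:t[1]); print("rack",lean,b[0],b[1])
    a=np.radians(-8.3); c=np.array([.651,-.0742]); 
    for dz in(0,-.05):
        R=pose(-8.3,lean); g=np.r_[c+(-.015)*np.array([np.cos(a),np.sin(a)]),.165+dz]; p=g+R[:,2]*hp
        b=min((ik(p,R,[-15,35,90,j4,15,j6]) for j4 in(-60,-20,30) for j6 in(-120,-40,15,100)),key=lambda t:t[1]); print("   hook",lean,b[0],b[1])
E
```

```text
[-0.0002  0.2742  0.588   0.3918  0.3055  0.111   0.114 ] [np.float64(4.800444457214013e-05), np.float64(0.00010474409199562032), np.float64(0.00010868967729586982)]
[[-0.3624  0.932  -0.    ]
 [ 0.932   0.3624  0.    ]
 [ 0.     -0.     -1.    ]]
[[ 0.0931 -0.8333  0.5449]
 [-0.9952 -0.0952  0.0245]
 [ 0.0314 -0.5445 -0.8381]]
rack 38 [ 32.3626  38.9311 115.1233 -82.      16.2083 105.8866] 0.20370340215356572
   hook 38 [ -19.6023   31.7814  111.8117   98.574     7.009  -107.5877] 6.302587924195051e-15
   hook 38 [ -19.6023   37.774   113.2164  140.3948   10.9104 -149.8574] 1.7588936793197877e-15
rack 34 [ 30.9922  38.8674 115.733  -82.      13.8155 104.5285] 0.14519661510273435
   hook 34 [-19.2125  31.2059 109.1077  44.7293   8.6514 -53.4826] 6.735858435406398e-16
   hook 34 [ -19.2125   36.8797  110.6375   99.6216    6.1638 -108.7576] 8.580223229803757e-14
rack 32 [ 30.3554  38.8684 116.0215 -82.      12.7083 103.9253] 0.11572635693244472
   hook 32 [-19.021   31.0361 107.7209  30.4664  11.211  -39.1079] 7.345620961208488e-16
   hook 32 [-19.021   36.556  109.3043  65.4682   6.22
[... 653 characters left out ...]
 26 [-18.4634  30.9613 103.4446  12.811   20.4171 -21.1836] 9.870485553103966e-16
   hook 26 [-18.4634  36.0482 105.1569  18.8308  13.8659 -27.4724] 1.0086674860647521e-15
rack 24 [ 28.0844  38.9835 116.9386 -79.536    8.8298  99.4706] 4.863319952121297e-15
   hook 24 [-18.2841  31.0708 101.9862  10.1468  23.5958 -18.4501] 2.608541193503216e-16
   hook 24 [-18.2841  36.0237 103.7318  13.924   17.0407 -22.4711] 1.2463642590856694e-15
rack 20 [ 27.1913  38.3436 114.6349 -40.6049  10.8007  59.831 ] 7.850440554541295e-16
   hook 20 [-17.9364  31.4731  99.0286   6.5906  29.9225 -14.7836] 1.295285049583659e-15
   hook 20 [-17.9364  36.1743 100.8279   8.2632  23.4758 -16.6528] 6.602062471425205e-16
```

```bash
cat >> kin.py <<'E'
OFF=Ro.from_euler('z',90,degrees=True).as_matrix()
def sol(p,R,j4s=(-60,-20,30)):
    R=R@OFF.T
    return min((ik(p,R,[j1,35,110,j4,15,j6]) for j4 in j4s for j1 in(-10,25) for j6 in(-120,-40,40,120)),key=lambda t:t[1])
E
python3 - <<'E'
from kin import *
print(fk(D[2][0],k)[1]@OFF)
hp=.0187
for lean in(30,26,25,24,23,22,20):
    a=np.radians(6.3);R=pose(6.3,lean); g=np.array([.4540-.026*np.cos(a),.3124-.026*np.sin(a),.060]); print(lean,*sol(g+R[:,2]*hp,R), *sol(g+R[:,2]*hp+[0,0,.09],R))
for z in(.12,.16,.2):
  for lean in(26,24,22):
    f=lambda j2:fk([6.9,j2[0],180-lean-j2[0],0,0,0],k)[0][2]-z
    s=least_squares(f,[35.]); print(z,lean,s.x,fk([6.9,s.x[0],180-lean-s.x[0],0,0,0],k)[0])
E
```

```text
[[-0.8412 -0.1201  0.5272]
 [-0.0991  0.9928  0.068 ]
 [-0.5316  0.005  -0.847 ]]
30 [ 30.0988  41.2321 121.549  228.1655  15.7116  63.8247] 1.1509804014701357e-10 [ 30.0988  28.5983 119.0763 -69.2349  12.4613  -0.3181] 1.0119644009362576e-15
26 [ 29.1013  39.9928 119.4207 249.8692  10.4244  41.1396] 1.742281946726393e-15 [ 29.1013  27.968  116.7611 -41.9403  14.7252 -28.3104] 7.024865847790723e-16
25 [ 28.8582  39.7375 118.8717 258.5481   9.5216  32.2381] 5.05581605157309e-14 [ 28.8582  27.8612 116.1734 -36.8421  15.6872 -33.5653] 6.478033922809127e-16
24 [ 28.5265  39.6442 118.7325 262.       8.8448  28.4946] 0.008709292685190839 [ 28.6178  27.774  115.5825 -32.4057  16.7509 -38.1516] 8.056453704439596e-16
23 [ 28.3801  39.2905 117.7556 -80.1193   8.5741  10.4858] 3.964858638542285e-13 [ 28.3801  27.7058 114.9887 -28.5559  17.8944 -42.1447] 6.439190292780388e-16
22 [ 28.1452  39.0982 117.189  -68.6393   8.608   -1.1919] 1.6235636084963742e-15 [ 28.1452  27.6563 114.3922 -25.2139  19.0995 -45.6239] 6.546826512446739e-16
20 [ 27.684   38.7745 116.0403 -48.1537   9.637  -22.0497] 1.1625553028629594e-15 [ 27.684   27.6112 113.1917 -19.7642  21.641  -51.3296] 4.2073540660810035e-16
0.12 26 [27.2909] [0.4559 0.1669 0.12  ]
0.12 24 [25.8354] [0.419  0.1625 0.12  ]
0.12 22 [24.4955] [0.3829 0.1581 0.12  ]
0.16 26 [16.9185] [0.3581 0.1551 0.16  ]
0.16 24 [14.5155] [0.311  0.1494 0.16  ]
0.16 22 [12.0343] [0.2626 0.1435 0.16  ]
0.2 26 [0.0022] [0.1883 0.1345 0.1854]
0.2 24 [-0.0001] [0.1647 0.1317 0.1788]
0.2 22 [0.0004] [0.1409 0.1288 0.1729]
```

>>> {"fn": "apply_moves", "kwargs": {
  "plan": [0,-0.4,0,-0.4,0,-0.5,0,-0.4,0,-0.5,0,-0.4,0,0,-0.4,0,0,0,-0.4,0,-0.1,0,-0.4,0,-0.2,0,-0.4,0,-0.2,0,-0.4,0,-0.2,0,-0.2,0,0,0,0,0]
}}

```text
time_s: 14.38
position: [0.4466, 0.0746, 0.1495]
tcp_rot: [[-0.883, 0.088, 0.46], [0.079, 0.996, -0.038], [-0.462, 0.003, -0.887]]
force: [-0.2, -0.3, 0.2]
opening: 0.572
grasp_force: 0.0
```

```bash
python3 j.py; python3 kin.py | head -1
```

```text
t 14.375 q [ -4.7129  21.73   130.6978   9.4678   0.0654 -99.1031] p [0.4466 0.0746 0.1495] armaz 9.485613122064402
lean 27.507674959933635 leanaz -4.689567378589787 yaw(y-90) -5.031397225178424 roll 0.0031067147229787767 F [-0.1623 -0.2628  0.2168] open 49.806523684634946 gf 0.0
[-0.0001  0.2742  0.588   0.3918  0.3055  0.111   0.1141] [np.float64(3.488503694733576e-05), np.float64(0.000150230017126404), np.float64(7.049672817266824e-05), np.float64(7.854897232664896e-05)]
```

>>> {"fn": "apply_moves", "kwargs": {
  "plan": [-0.3,0,-0.3,0,-0.3,0,-0.3,0,-0.3,0,-0.3,0,-0.3,0,-0.3,0,0,0,0,0]
}}

```text
time_s: 15.0
position: [0.4051, 0.0783, 0.1373]
tcp_rot: [[-0.91, 0.088, 0.406], [0.081, 0.996, -0.033], [-0.407, 0.003, -0.913]]
force: [0.2, 0.0, -0.4]
opening: 0.579
grasp_force: 0.0
```

```bash
python3 j.py
```

```text
t 15.0 q [ -4.6794  21.7032 134.2227   9.6884   0.0655 -99.2932] p [0.4051 0.0783 0.1373] armaz 10.936689938216949
lean 24.00946823806929 leanaz -4.652320416473973 yaw(y-90) -5.035995732657753 roll 0.002982718755221446 F [ 0.2485  0.0015 -0.4205] open 50.33661392356543 gf 0.0
```

>>> {"fn": "apply_moves", "kwargs": {
  "plan": [-0.3,0,-0.3,0,-0.3,0,-0.3,0,0,0,0,0]
}}

```text
time_s: 15.38
position: [0.3847, 0.0803, 0.1322]
tcp_rot: [[-0.922, 0.088, 0.378], [0.082, 0.996, -0.03], [-0.38, 0.003, -0.925]]
force: [0.1, -0.6, -0.3]
opening: 0.573
grasp_force: 0.0
```

```bash
python3 j.py
python3 - <<'E'
from kin import *
s=bot.read_state();R=s["tcp_rot"];lean=np.degrees(np.arccos(-R[2,2]))
a=np.radians(6.3);Rt=pose(6.3,lean); g=np.array([.4540-.026*np.cos(a),.3124-.026*np.sin(a),.060]); p=g+Rt[:,2]*.0187
print(p,[sol(p+[0,0,d],Rt) for d in(0,.05,.15)])
a=np.radians(-8.3);Rt=pose(-8.3,lean); g=np.r_[[.651-.026*np.cos(a),-.0742-.026*np.sin(a)],.160];p=g+Rt[:,2]*.0187
print(p,[sol(p+[0,0,d],Rt) for d in(0,.1,-.06)])
E
```

```text
t 15.375 q [ -4.6223  21.7079 135.923    9.6808   0.0659 -99.2372] p [0.3847 0.0803 0.1322] armaz 11.793155349406511
lean 22.304118617256208 leanaz -4.593059878469945 yaw(y-90) -5.028490272639033 roll 0.003117454720704122 F [ 0.1232 -0.5656 -0.3231] open 49.89254067584689 gf 0.0
[0.4352 0.3103 0.0427] [(array([ 28.2127,  39.1672, 117.3691, -72.2311,   8.5534,   2.4573]), np.float64(3.3377875051406147e-15)), (array([ 28.2127,  32.6274, 116.1261, -38.3715,  13.1891, -31.9584]), np.float64(1.3324673346996247e-15)), (array([ 28.2127,  20.9144, 111.4116, -17.5841,  27.9583, -53.9485]), np.float64(1.2287266591452978e-15))]
[ 0.6323 -0.0715  0.1427] [(array([ -18.3482,   31.0495,  102.5088,    9.1102,   24.722 , -107.5975]), np.float64(6.965195743609604e-16)), (array([ -18.3482,   22.3996,   97.1583,    6.0921,   38.6054, -104.0778]), np.float64(6.230461377098385e-16)), (array([ -18.3482,   37.0962,  104.5084,   13.2267,   16.8225, -111.9895]), np.float64(1.226530855112938e-15))]
```

>>> {"fn": "apply_moves", "kwargs": {
  "plan": [0.1,0,0.8,0,0.1,0,0.8,0,0.1,0,0.8,0,0.12,0.76,0,0.19,0.12,0.76,0,0.19,0.12,0.76,0,0.19,0.12,0.76,0,0.19,0.12,0.76,0,0.19,0.12,0.76,0,0.19,0,0,0,0,0,0,0,0]
}}

```text
time_s: 16.75
position: [0.436, 0.3075, 0.2519]
tcp_rot: [[-0.92, -0.111, 0.377], [-0.102, 0.994, 0.044], [-0.38, 0.002, -0.925]]
force: [-0.4, 0.8, -0.5]
opening: 0.577
grasp_force: 0.0
```

```bash
python3 j.py
```

```text
t 16.75 q [ 27.7287  15.0552 107.6184 -13.0677  37.1002 -59.5748] p [0.436  0.3075 0.2519] armaz 35.19569240422199
lean 22.303649003657913 leanaz 6.66697625141185 yaw(y-90) 6.365063107156232 roll 0.002161506588049085 F [-0.3807  0.802  -0.5005] open 50.17705228393108 gf 0.0
```

Run:
```python
from h import *
np.set_printoptions(precision=4,suppress=True)
K,W=cam("wrist"); im,D=bot.capture("wrist"); C=cloud(K,W,D)
q=C[(D>0)]; q=q[(q[:,2]>.085)&(q[:,2]<.16)&(abs(q[:,0]-.454)<.07)&(abs(q[:,1]-.312)<.035)]
print("wrist",len(q),cv2.minAreaRect(q[:,:2].astype(np.float32)),np.percentile(q,[2,98],axis=0))
K,W=cam("scene"); im,D=bot.capture("scene"); C=cloud(K,W,D); cv2.imwrite("pics/s3.png",im[...,::-1])
q=C[(D>0)]; q=q[(q[:,2]>.05)&(q[:,2]<.16)&(abs(q[:,0]-.454)<.07)&(abs(q[:,1]-.312)<.035)]
print("scene",len(q),cv2.minAreaRect(q[:,:2].astype(np.float32)))
```

```text
wrist 2381 ((0.4559888243675232, 0.31429678201675415), (0.08715377748012543, 0.021027440205216408), 6.298744201660156) [[0.4138 0.3013 0.0899]
 [0.4912 0.3239 0.1414]]
scene 563 ((0.45521286129951477, 0.3130185008049011), (0.08676573634147644, 0.022451309487223625), 6.659614562988281)
```

>>> {"fn": "apply_moves", "kwargs": {
  "plan": [0,0.07,-0.5,0,0,0,-0.6,0,0,0,-0.6,0,0,0,-0.6,0,0,0,-0.6,0,0,0,-0.6,0,0,0,-0.4,0,0,0,-0.28,0,0,0,0,0,0,0,0,0]
}}

```text
time_s: 18.1
position: [0.4372, 0.3113, 0.0441]
tcp_rot: [[-0.919, -0.11, 0.379], [-0.1, 0.994, 0.045], [-0.382, 0.003, -0.924]]
force: [-0.2, -0.2, 1.2]
opening: 0.575
grasp_force: 0.0
```

```bash
python3 j.py
```

```text
t 18.1 q [ 28.1092  39.0371 117.2038 -71.2985   8.4297   1.4721] p [0.4372 0.3113 0.0441] armaz 35.45085314362534
lean 22.437384943435816 leanaz 6.774864895147939 yaw(y-90) 6.300206352384706 roll 0.003420830801696334 F [-0.2236 -0.2258  1.1924] open 49.98970891305614 gf 0.0
```

Pose reached; close.

>>> {"fn": "apply_moves", "kwargs": {
  "plan": [0,0,0,0,0,0,0,0,0,0,0,0,0,0,0,0,0,0,0,0,0,0,0,0],
  "grip": 1
}}

```text
time_s: 18.85
position: [0.4369, 0.3116, 0.0437]
tcp_rot: [[-0.919, -0.111, 0.379], [-0.101, 0.994, 0.045], [-0.381, 0.003, -0.924]]
force: [-1.8, -0.7, 4.0]
opening: 0.226
grasp_force: 30.0
```

>>> {"fn": "apply_moves", "kwargs": {
  "plan": [0,0,0.1,0,0,0,0.2,0,0,0,0.3,0,0,0,0.4,0,0,0,0.5,0,0,0,0.5,0,0,0,0.5,0,0,0,0.5,0,0,0,0.3,0,0,0,0,0,0,0,0,0]
}}

```text
time_s: 20.23
position: [0.4355, 0.311, 0.207]
tcp_rot: [[-0.92, -0.11, 0.375], [-0.102, 0.994, 0.043], [-0.378, 0.002, -0.926]]
force: [0.9, -0.3, -4.6]
opening: 0.227
grasp_force: 30.0
```

```bash
python3 j.py
python3 - <<'E'
from h import *
np.set_printoptions(precision=4,suppress=True)
f=[]
for n in("scene","top"):
    K,W=cam(n); im,D=bot.capture(n); C=cloud(K,W,D); np.savez(n+"L.npz",im=im,C=C,D=D)
    for r in bot.pinpoint(n,"plaque_hole")[:4]: p=px(r["xy"]); f.append((n,r["p"],p)); print(n,r["p"],p,onz(K,W,p,.29))
    if n=="scene": cv2.imwrite("pics/s4.png",cv2.resize(im[120:400,130:400,::-1],(771,600)[0:1]+(800-0,)[0:0]+(600,)))
s=bot.read_state(); print(s["force"],s["moment"])
E
```

```text
t 20.225 q [ 28.1659  19.4787 110.4153 -15.9799  30.2989 -55.7357] p [0.4355 0.311  0.207 ] armaz 35.52795275985506
lean 22.19832742945713 leanaz 6.596993277689296 yaw(y-90) 6.343575281940062 roll 0.0018048246147692555 F [ 0.9143 -0.3201 -4.5633] open 19.746619953879648 gf 29.99514657072723
scene 0.74 [226.688 241.416] [0.4515 0.3255 0.29  ]
scene 0.66 [311.08  316.218] [0.2199 0.288  0.29  ]
scene 0.62 [167.384 274.596] [0.4501 0.4588 0.29  ]
top 0.92 [182.504 187.194] [0.5482 0.3975 0.29  ]
top 0.83 [251.888 281.904] [0.3213 0.2254 0.29  ]
top 0.67 [218.904 229.11 ] [0.4476 0.3073 0.29  ]
[-0.5168  0.8676 -4.8078] [ 0.0248  0.4516 -0.0166]
```

View pics/s4.png

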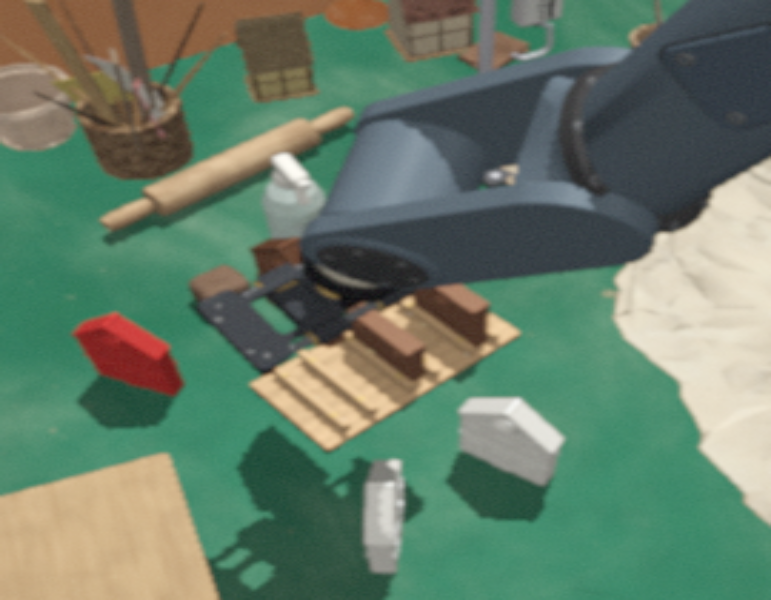

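The picture shows the first slot empty, the house held in the gripper (dark gable at about (280,250)), neighbours undisturbed. Weight about 4.7 N. Checking the plaque's pitch in the grip from the top depth.

Run:
```python
from h import *
np.set_printoptions(precision=4,suppress=True)
a=np.radians(6.34); R=np.array([[np.cos(a),-np.sin(a)],[np.sin(a),np.cos(a)]])
t=np.array([.4355,.3110,.207])
for n in("topL","sceneL"):
    z=np.load(n+".npz"); P=z["C"][z["D"]>0]; q=np.c_[(P[:,:2]-t[:2])@R,P[:,2]-t[2]]-[.0182,0,.0693-.105]  # plaque frame guess
    m=(abs(q[:,0])<.06)&(abs(q[:,1])<.014)&(q[:,2]>-.02)&(q[:,2]<.15); q=q[m]
    print(n,len(q),"peak",q[np.argsort(q[:,2])[-8:]].mean(0),"xmax",np.percentile(q[:,0],98))
    for lo in np.arange(-.04,.045,.01):
        k=q[(q[:,0]>lo)&(q[:,0]<lo+.01)]
        if len(k): print(round(lo+.005,3),len(k),np.percentile(k[:,2],95).round(4))
```

```text
topL 411 peak [-0.0407 -0.0019  0.1491] xmax 0.040040964356533475
-0.035 43 0.1473
-0.025 47 0.1289
-0.015 45 0.1237
-0.005 57 0.1338
0.005 56 0.1329
0.015 53 0.1219
0.025 48 0.1114
0.035 44 0.104
0.045 9 0.0921
sceneL 260 peak [0.001  0.0002 0.1353] xmax 0.04173097281652258
-0.035 2 0.011
-0.025 3 0.1291
-0.015 10 0.1246
-0.005 54 0.1338
0.005 31 0.1356
0.015 44 0.1239
0.025 39 0.1142
0.035 41 0.1028
0.045 10 0.0951
```

>>> {"fn": "apply_moves", "kwargs": {
  "plan": [0.1,-0.3,0,-0.14,0.2,-0.6,0,-0.14,0.23,-0.7,0,-0.14,0.23,-0.7,0,-0.14,0.23,-0.7,0,-0.14,0.23,-0.7,0,-0.14,0.23,-0.7,0,-0.14,0.23,-0.7,0,-0.14,0.23,-0.6,0,-0.14,0.15,-0.4,0,-0.14,0.07,-0.18,-0.2,-0.06,0,0,-0.2,0]
}}

```text
time_s: 21.92
position: [0.5428, -0.0029, 0.1875]
tcp_rot: [[-0.915, 0.144, 0.376], [0.135, 0.99, -0.052], [-0.38, 0.003, -0.925]]
force: [-0.1, 0.2, -3.7]
opening: 0.231
grasp_force: 30.0
```

```bash
python3 j.py
python3 - <<'E'
from h import *
np.set_printoptions(precision=4,suppress=True)
for n in("scene","top","wrist"):
    K,W=cam(n); im,D=bot.capture(n)
    cv2.imwrite(f"pics/h_{n}.png",im[...,::-1]); np.savez(n+"H.npz",im=im,D=D,C=cloud(K,W,D),K=K,W=W)
    for t in("hook_seat","hook_tip","plaque_hole","marker_tab","pointer"):
        for r in bot.pinpoint(n,t)[:1]: p=px(r["xy"]); print(n,t,round(r["p"],2),p,onz(K,W,p,.219 if t=="hook_tip" else .209))
E
```

```text
t 21.925 q [-13.2944  20.8942 112.9091   5.0549  24.0374 -99.1684] p [ 0.5428 -0.0029  0.1875] armaz -0.3109867272367175
lean 22.33239027529347 leanaz -7.874642500467521 yaw(y-90) -8.305292282152905 roll 0.0030875626448922874 F [-0.0978  0.1512 -3.7024] open 20.114437036350957 gf 29.99517490854487
scene hook_seat 0.56 [316.176 145.614] [ 0.6513 -0.075   0.209 ]
scene hook_tip 0.54 [310.576 144.984] [ 0.6537 -0.0562  0.219 ]
scene plaque_hole 0.83 [309.624 315.588] [0.252  0.2619 0.209 ]
scene marker_tab 0.63 [322.224 112.518] [ 0.7626 -0.1881  0.209 ]
top hook_seat 0.41 [369.6   152.208] [ 0.6559 -0.0744  0.209 ]
top hook_tip 0.5 [363.496 153.888] [ 0.6493 -0.0564  0.219 ]
top plaque_hole 0.82 [255.024 283.206] [0.3101 0.2211 0.209 ]
top marker_tab 0.58 [369.992 154.392] [ 0.6501 -0.0754  0.209 ]
top pointer 0.48 [381.192 147.   ] [ 0.6701 -0.1048  0.209 ]
wrist hook_seat 0.43 [395.976 166.908] [0.483  0.0479 0.209 ]
wrist plaque_hole 0.44 [479.808 182.616] [0.4941 0.0776 0.209 ]
```

>>> {"fn": "apply_moves", "kwargs": {
  "plan": [0,0,-0.3,0,0,0,-0.3,0,0,0,-0.28,0,0.2,-0.03,0,0,0.4,-0.06,0,0,0.4,-0.06,0,0,0.4,-0.06,0,0,0.3,-0.04,0,0,0.2,-0.03,0,0,0.08,-0.01,0,0,0,0,0,0,0,0,0,0]
}}

```text
time_s: 24.32
position: [0.6414, -0.0166, 0.1442]
tcp_rot: [[-0.915, 0.143, 0.376], [0.134, 0.99, -0.051], [-0.38, 0.003, -0.925]]
force: [0.7, -0.5, -4.4]
opening: 0.226
grasp_force: 30.0
```

```bash
python3 j.py
python3 - <<'E'
from h import *
np.set_printoptions(precision=4,suppress=True)
a=np.radians(-8.3); R=np.array([[np.cos(a),-np.sin(a)],[np.sin(a),np.cos(a)]]); c=np.array([.651,-.0745])
t=bot.read_state()["position"]; h=t+np.r_[R@[.0182,0],.0693]; print("hole est stand frame",(h[:2]-c)@R,h[2])
ims=[]
for n in("scene","top"):
    K,W=cam(n); im,D=bot.capture(n); C=cloud(K,W,D); P=C[D>0]; q=np.c_[(P[:,:2]-c)@R,P[:,2]]
    m=(abs(q[:,0])<.05)&(q[:,1]>.03)&(q[:,1]<.085)&(q[:,2]>.10)&(q[:,2]<.26); q=q[m]
    if len(q): print(n,len(q),"peak",q[np.argsort(q[:,2])[-8:]].mean(0),"max",np.percentile(q,[2,98],axis=0))
    for T in("plaque_hole","hook_tip","hook_seat"):
        for r in bot.pinpoint(n,T)[:3]: p=px(r["xy"]); x=onz(K,W,p,.214); print(n,T,round(r["p"],2),p,(x[:2]-c)@R)
    v=K@(W[:3,:3].T@(h-W[:3,3])); u=(v[:2]/v[2]).astype(int); print(u); ims.append(cv2.resize(im[max(0,u[1]-70):u[1]+50,u[0]-60:u[0]+60,::-1],(400,400),interpolation=3))
cv2.imwrite("pics/hk.png",np.hstack(ims))
E
```

```text
t 24.325 q [-12.2659  31.2592 101.5968   4.0385  24.9366 -97.3292] p [ 0.6414 -0.0166  0.1442] armaz -1.4809190769763487
lean 22.323385719933196 leanaz -7.782326353133298 yaw(y-90) -8.22881041853411 roll 0.0031996526265164944 F [ 0.7146 -0.4666 -4.4367] open 19.65213403948098 gf 29.995126991998404
hole est stand frame [0.0004 0.0559] 0.21350907086411153
scene 281 peak [-0.042   0.0762  0.2591] max [[-0.0484  0.0435  0.1126]
 [ 0.0395  0.0833  0.2589]]
scene plaque_hole 0.84 [167.608 272.412] [-0.2165  0.4981]
scene plaque_hole 0.75 [296.8   150.906] [0.0012 0.0617]
scene plaque_hole 0.7 [265.104 353.01 ] [-0.4727  0.3879]
[298 150]
top 408 peak [-0.0425  0.0759  0.2583] max [[-0.0461  0.0334  0.1327]
 [ 0.039   0.0837  0.2563]]
top plaque_hole 0.84 [181.328 184.884] [-0.1589  0.4724]
top plaque_hole 0.69 [252.504 284.004] [-0.3825  0.2493]
top plaque_hole 0.56 [208.88  287.784] [-0.4096  0.3584]
top hook_tip 0.46 [363.496 154.182] [-0.004   0.0167]
top hook_seat 0.73 [364.224 154.392] [-0.0042  0.0148]
top hook_seat 0.57 [278.712 225.708] [-0.2236  0.2062]
top hook_seat 0.54 [365.4   156.282] [-0.0086  0.011 ]
[348 150]
```

View pics/hk.png

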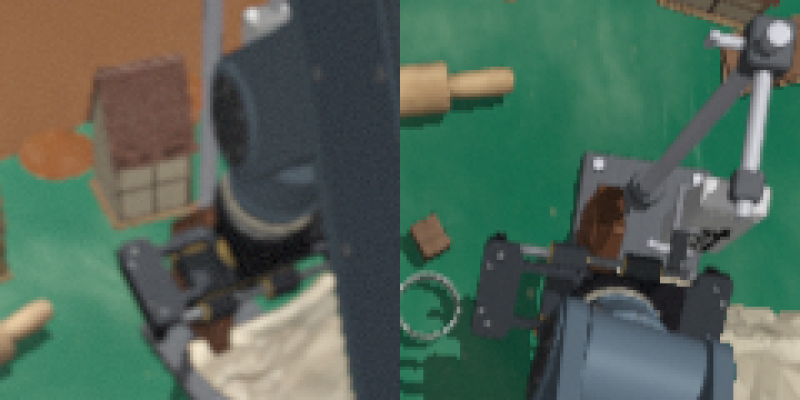

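Views: the plaque is beside the hook (top crop: plaque (605,225), hook tip (655,245), tab (680,250)); the hole estimate is on axis and 2.5 mm above the seat. Sliding on.

>>> {"fn": "apply_moves", "kwargs": {
  "plan": [-0.01,-0.07,0,0,-0.02,-0.14,0,0,-0.02,-0.14,0,0,-0.02,-0.14,0,0,-0.02,-0.14,0,0,0,0,0,0]
}}

```text
time_s: 25.48
position: [0.6378, -0.0491, 0.1445]
tcp_rot: [[-0.915, 0.144, 0.378], [0.135, 0.99, -0.052], [-0.381, 0.003, -0.925]]
force: [0.5, 0.5, -2.9]
opening: 0.234
grasp_force: 30.0
```

>>> {"fn": "apply_moves", "kwargs": {
  "plan": [-0.02,-0.12,0,0,-0.02,-0.12,0,0,-0.02,-0.12,0,0,-0.02,-0.08,0,0,0,-0.04,0,0,0,0,0,0,0,0,0,0]
}}

```text
time_s: 26.35
position: [0.6338, -0.0722, 0.1445]
tcp_rot: [[-0.915, 0.143, 0.377], [0.133, 0.99, -0.052], [-0.381, 0.003, -0.925]]
force: [-0.4, 0.9, -4.2]
opening: 0.229
grasp_force: 30.0
```

```bash
python3 j.py
cat > hk.py <<'E'
from h import *
np.set_printoptions(precision=4,suppress=True)
a=np.radians(-8.3); R=np.array([[np.cos(a),-np.sin(a)],[np.sin(a),np.cos(a)]]); c=np.array([.651,-.0745])
def hole():
    t=bot.read_state()["position"]; h=t+np.r_[R@[.0182,0],.0693]; print("hole est stand frame",(h[:2]-c)@R,h[2]); return h
E
python3 - <<'E'
from hk import *
h=hole(); ims=[]
for n in("scene","top"):
    K,W=cam(n); im,D=bot.capture(n); v=K@(W[:3,:3].T@(h-W[:3,3])); u=(v[:2]/v[2]).astype(int); ims.append(cv2.resize(im[max(0,u[1]-50):u[1]+30,u[0]-40:u[0]+40,::-1],(400,400),interpolation=3))
    for T in("plaque_hole","hook_tip","hook_seat","pointer","marker_line"):
        for r in bot.pinpoint(n,T)[:2]: p=px(r["xy"]); x=onz(K,W,p,.214); print(n,T,round(r["p"],2),p,(x[:2]-c)@R)
cv2.imwrite("pics/hk2.png",np.hstack(ims))
E
```

```text
t 26.35 q [ -18.4971   30.9621  102.2931    9.6414   25.0125 -108.1956] p [ 0.6338 -0.0722  0.1445] armaz -6.496630764008694
lean 22.39572825389638 leanaz -7.785679369126831 yaw(y-90) -8.226272471791688 roll 0.0031687891293365406 F [-0.352   0.8962 -4.1573] open 19.900287243233628 gf 29.995189297478646
hole est stand frame [ 0.0008 -0.0002] 0.2137798195150197
scene plaque_hole 0.9 [308.784 315.504] [-0.4445  0.2781]
scene plaque_hole 0.89 [263.872 350.7  ] [-0.4676  0.388 ]
scene hook_tip 0.29 [266.896 223.986] [-0.1954  0.2496]
scene hook_seat 0.24 [257.88  213.612] [-0.1562  0.2548]
scene pointer 0.38 [267.624 223.986] [-0.1962  0.248 ]
scene marker_line 0.41 [317.296 107.394] [ 0.151  -0.0927]
scene marker_line 0.39 [263.48  290.808] [-0.3528  0.3339]
top plaque_hole 0.84 [253.008 284.592] [-0.3838  0.2477]
top plaque_hole 0.43 [372.792 157.08 ] [-0.0076 -0.0085]
top hook_seat 0.4 [368.088 153.888] [-0.0013  0.005 ]
top pointer 0.44 [378.28 149.52] [ 0.0144 -0.0197]
top marker_line 0.61 [378.    150.612] [ 0.0114 -0.0194]
top marker_line 0.56 [294.224 150.696] [-0.0239  0.1971]
```

```bash
cat > avg.py <<'E'
from hk import *
import sys
F=[]
for i in range(int(sys.argv[1])):
    bot.capture("top"); s=bot.read_state(); F.append(np.r_[s["force"],s["position"]])
F=np.array(F); print("t",s["time_s"],"F",F[:,:3].mean(0),"se",F[:,:3].std(0)/len(F)**.5,"p",F[:,3:].mean(0)); hole()
E
python3 avg.py 10
```

```text
t 27.45 F [-0.1776 -0.0826 -3.9248] se [0.2166 0.1774 0.1365] p [ 0.6338 -0.0723  0.1445]
hole est stand frame [ 0.0009 -0.0003] 0.21378368049701457
```

>>> {"fn": "apply_moves", "kwargs": {
  "plan": [0,0,-0.08,0,0,0,-0.08,0,0,0,-0.08,0,0,0,-0.08,0,0,0,-0.08,0,0,0,-0.08,0,0,0,-0.08,0,0,0,-0.08,0,0,0,-0.08,0,0,0,-0.06,0,0,0,-0.02,0,0,0,0,0]
}}

```text
time_s: 28.95
position: [0.634, -0.0724, 0.1046]
tcp_rot: [[-0.915, 0.143, 0.378], [0.134, 0.99, -0.052], [-0.381, 0.003, -0.924]]
force: [-1.0, 0.2, -1.3]
opening: 0.23
grasp_force: 30.0
```

```bash
python3 avg.py 6
```

```text
t 29.25 F [-0.7716  0.1317 -1.0794] se [0.1274 0.1283 0.2049] p [ 0.634  -0.0724  0.1047]
hole est stand frame [ 0.001  -0.0004] 0.17397513706213596
```

>>> {"fn": "apply_moves", "kwargs": {
  "plan": [0,0,-0.05,0,0,0,-0.05,0,0,0,-0.04,0,0,0,-0.03,0,0,0,-0.01,0,0,0,0,0]
}}

```text
time_s: 30.0
position: [0.6339, -0.0724, 0.0956]
tcp_rot: [[-0.915, 0.143, 0.378], [0.134, 0.99, -0.052], [-0.381, 0.003, -0.924]]
force: [-0.3, 1.1, 0.7]
opening: 0.228
grasp_force: 30.0
```

```bash
python3 avg.py 14
```

```text
t 30.7 F [-0.63    0.3423 -0.0096] se [0.1263 0.1119 0.1783] p [ 0.6339 -0.0724  0.0956]
hole est stand frame [ 0.001  -0.0004] 0.16487147926474527
```

>>> {"fn": "apply_moves", "kwargs": {
  "plan": [-0.02,0,-0.01,0,0,0,0,0,0,0,0,0]
}}

```text
time_s: 31.08
position: [0.6332, -0.0725, 0.0952]
tcp_rot: [[-0.915, 0.143, 0.378], [0.133, 0.99, -0.052], [-0.382, 0.003, -0.924]]
force: [1.5, 0.6, -0.1]
opening: 0.23
grasp_force: 30.0
```

>>> {"fn": "apply_moves", "kwargs": {
  "plan": [0,0,0,0,0,0,0,0,0,0,0,0,0,0,0,0],
  "grip": 0.4
}}

```text
time_s: 31.58
position: [0.6327, -0.0723, 0.0949]
tcp_rot: [[-0.915, 0.143, 0.377], [0.134, 0.99, -0.052], [-0.381, 0.003, -0.925]]
force: [0.5, -0.1, 0.3]
opening: 0.302
grasp_force: 0.0
```

>>> {"fn": "apply_moves", "kwargs": {
  "plan": [0,0,0,0,0,0,0,0,0,0,0,0],
  "grip": -0.1
}}

```text
time_s: 31.95
position: [0.6328, -0.0723, 0.095]
tcp_rot: [[-0.915, 0.143, 0.378], [0.134, 0.99, -0.052], [-0.381, 0.003, -0.925]]
force: [-0.1, -0.2, 0.5]
opening: 0.519
grasp_force: 0.0
```

>>> {"fn": "apply_moves", "kwargs": {
  "plan": [-0.1,0.015,0,0,-0.3,0.045,0,0,-0.5,0.07,0,0,-0.6,0.09,0,0,-0.6,0.09,0,0,-0.4,0.06,0,0,-0.2,0.03,0,0,0,0,0,0]
}}

```text
time_s: 32.95
position: [0.4968, -0.052, 0.095]
tcp_rot: [[-0.915, 0.144, 0.376], [0.135, 0.99, -0.051], [-0.38, 0.004, -0.925]]
force: [0.7, 0.4, -0.1]
opening: 0.55
grasp_force: 0.0
```

```bash
python3 j.py
python3 - <<'E'
from hk import *
K,W=cam("wrist"); im,D=bot.capture("wrist"); cv2.imwrite("pics/r_w.png",im[::-1,::-1,::-1])
C=cloud(K,W,D); P=C[D>0]; q=np.c_[(P[:,:2]-c)@R,P[:,2]]; m=(abs(q[:,0])<.05)&(abs(q[:,1])<.03)&(q[:,2]>.03)&(q[:,2]<.25); q=q[m]; print(len(q),np.percentile(q,[2,50,98],axis=0))
for t in("pointer","marker_line","marker_tab","plaque_hole","hook_tip"):
    for r in bot.pinpoint("wrist",t)[:2]: print(t,r["p"],px(r["xy"]))
E
```

```text
t 32.95 q [ -22.2586   30.6707  123.6189   53.6937    6.7686 -156.3914] p [ 0.4968 -0.052   0.095 ] armaz -5.979382850542907
lean 22.332740836330764 leanaz -7.7837891823546945 yaw(y-90) -8.283936708507468 roll 0.0035858744777725556 F [ 0.728   0.3836 -0.0733] open 47.87233386399789 gf 0.0Traceback (most recent call last):
  File "<stdin>", line 3, in <module>
    return _quantile_unchecked(
        a, q, axis, out, overwrite_input, method, keepdims, weights)
    return _ureduce(a,
                    func=_quantile_ureduce_func,
    ...<5 lines>...
                    overwrite_input=overwrite_input,
                    method=method)
    r = func(a, **kwargs)
    result = _quantile(arr,
                       quantiles=q,
    ...<2 lines>...
                       out=out,
                       weights=wgt)
    slices_having_nans = np.isnan(arr[-1, ...])
                                  ~~~^^^^^^^^^
IndexError: index -1 is out of bounds for axis 0 with size 0
```

View pics/r_w.png

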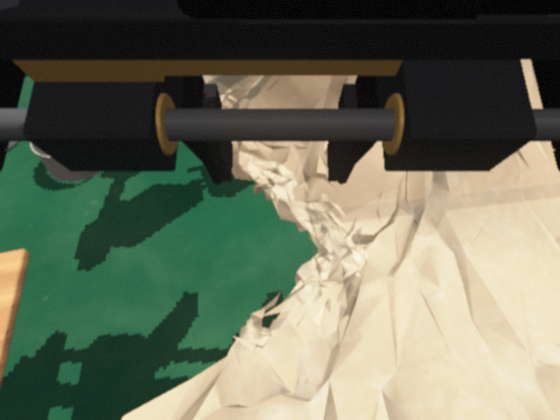

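The wrist view from here shows only the cloth; force readings stayed near zero at release. I rise to look down at the scale's face from in front.

>>> {"fn": "apply_moves", "kwargs": {
  "plan": [0,0,0.5,0,0,0,0.9,0,0,0,0.9,0,0,0,0.9,0,0,0,0.9,0,0,0,0.9,0,0,0,0.9,0,0.3,-0.04,0.5,0,0.5,-0.07,0.3,0,0.4,-0.06,0,0,0.3,-0.05,0,0,0,0,0,0]
}}

```text
time_s: 34.5
position: [0.5754, -0.0612, 0.4162]
tcp_rot: [[-0.914, 0.139, 0.382], [0.133, 0.99, -0.043], [-0.384, 0.011, -0.923]]
force: [0.3, -0.1, 0.2]
opening: 0.549
grasp_force: 0.0
```

```bash
python3 j.py
python3 - <<'E'
from hk import *
K,W=cam("wrist"); im,D=bot.capture("wrist"); np.savez("wf.npz",im=im,D=D,K=K,W=W); print(K[0,0],W[:3,3])
for t in("pointer","marker_line","marker_tab","hook_seat"):
    for r in bot.pinpoint("wrist",t)[:2]: print(t,r["p"],px(r["xy"]))
for z in(.27,.30,.313,.348,.408):
    for x,y in((-.011,0),(-.011,.023)):
        w=np.r_[c+R@[x,y],z]; v=K@(W[:3,:3].T@(w-W[:3,3])); print(z,x,y,v[:2]/v[2])
cv2.imwrite("pics/wf.png",im[::-1,::-1,::-1])
E
```

```text
t 34.5 q [ -19.8855    7.0597   89.716     5.8274   61.3152 -103.5768] p [ 0.5754 -0.0612  0.4162] armaz -6.067316163717974
lean 22.590386242437226 leanaz -6.478163250369086 yaw(y-90) -7.991950105403845 roll 0.010990676007463571 F [ 0.3285 -0.1177  0.2394] open 47.76804424451976 gf 0.0
350.44085139193885 [ 0.4437 -0.0427  0.5361]
pointer 0.73 [284.424 217.182]
marker_line 0.89 [292.6   243.684]
marker_tab 0.7 [305.592 227.514]
hook_seat 0.69 [274.68 143.22]
0.27 -0.011 0 [273.4879 187.2785]
0.27 -0.011 0.023 [297.7578 187.1996]
0.3 -0.011 0 [273.4426 207.687 ]
0.3 -0.011 0.023 [299.5492 207.5831]
0.313 -0.011 0 [273.4208 217.5235]
0.313 -0.011 0.023 [300.4126 217.4065]
0.348 -0.011 0 [273.3539 247.6587]
0.348 -0.011 0.023 [303.0573 247.4979]
0.408 -0.011 0 [273.2014 316.3575]
0.408 -0.011 0.023 [309.0844 316.075 ]
```

View pics/wf.png

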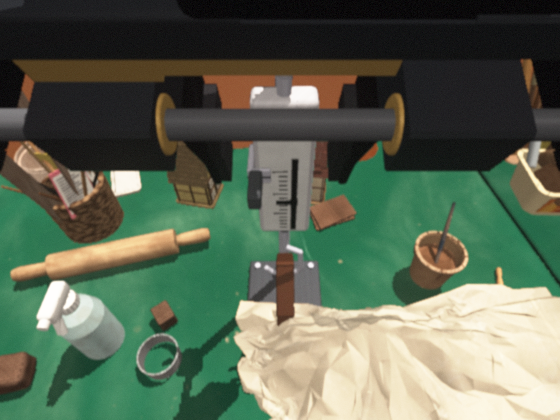

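Picture (rotated upright): the house hangs on the hook at (285,275), pointer at (285,203) and tab at (255,190) on the face, tab higher than the pointer. Pointer works out to z ≈ 0.3125, line ≈ 0.3435, so the tab must go down about 31 mm.

```bash
cat > look.py <<'E'
from hk import *
import sys
def onface(K,W,p,x):
    o,d=ray(K,W,p); n=np.r_[R@[1,0],0]; w=o+d*((x-(np.r_[o[:2]-c,0]@n))/(d@n)); return np.r_[(w[:2]-c)@R,w[2]]
def look(n=3):
    A={"pointer":[],"marker_line":[],"marker_tab":[]}
    for i in range(n):
        K,W=cam("wrist"); im,D=bot.capture("wrist")
        for t in A:
            r=[r for r in bot.pinpoint("wrist",t)[:1] if r["p"]>.4]
            if r: A[t].append(onface(K,W,px(r[0]["xy"]),-.031 if t=="marker_tab" else -.011))
    for t in A: print(t,len(A[t]),np.mean(A[t],0) if A[t] else "",np.ptp(A[t],axis=0) if A[t] else "")
    np.savez("last.npz",im=im,D=D,K=K,W=W); print("t",bot.read_state()["time_s"])
    C=cloud(K,W,D); P=C[D>0]; q=np.c_[(P[:,:2]-c)@R,P[:,2]]; m=(q[:,0]>-.05)&(q[:,0]<-.018)&(abs(q[:,1])<.04)&(q[:,2]>.25)&(q[:,2]<.37); q=q[m]
    if len(q): print("tab cloud",len(q),np.percentile(q,[3,50,97],axis=0))
if __name__=="__main__": look(int(sys.argv[1]))
E
python3 look.py 3
```

```text
pointer 3 [-0.011   0.0083  0.314 ] [0.     0.0021 0.0025]
marker_line 3 [-0.011   0.0135  0.3437] [0.     0.001  0.0051]
marker_tab 3 [-0.031   0.0158  0.3064] [0.     0.0194 0.1225]
t 35.35
tab cloud 512 [[-0.0434  0.0182  0.3415]
 [-0.036   0.0227  0.3524]
 [-0.0192  0.0277  0.3539]]
```

>>> {"fn": "apply_moves", "kwargs": {
  "plan": [0,0.12,-0.2,0,0,0.12,-0.2,0,0.2,0.11,-0.2,0,0.3,0,-0.12,0,0.3,0,-0.1,0,0.2,0,0,0,0.04,0,0,0,0,0,0,0],
  "grip": 1
}}

```text
time_s: 36.35
position: [0.6271, -0.0434, 0.376]
tcp_rot: [[-0.913, 0.139, 0.383], [0.132, 0.99, -0.043], [-0.385, 0.011, -0.923]]
force: [-0.3, -1.1, -0.1]
opening: 0.008
grasp_force: 0.0
```

```bash
python3 j.py
python3 - <<'E'
from hk import *
s=bot.read_state(); print((s["position"][:2]-c)@R)
E
```

```text
t 36.35 q [-15.9426  13.454   87.7807   4.386   56.4558 -99.546 ] p [ 0.6271 -0.0434  0.376 ] armaz -3.962679147575649
lean 22.668023940512867 leanaz -6.422831446183881 yaw(y-90) -7.970559153943952 roll 0.011279960291158011 F [-0.264  -1.0742 -0.1316] open 0.7334843068509755 gf 0.0
[-0.0282  0.0273]
```

>>> {"fn": "apply_moves", "kwargs": {
  "plan": [0,0,-0.1,0,0,0,-0.1,0,0,0,-0.1,0,0,0,-0.1,0,0,0,-0.08,0,0,0,-0.08,0,0,0,-0.08,0,0,0,-0.08,0,0,0,-0.08,0,0,0,-0.08,0,0,0,-0.04,0,0,0,0,0]
}}

```text
time_s: 37.85
position: [0.627, -0.0433, 0.3296]
tcp_rot: [[-0.913, 0.139, 0.383], [0.132, 0.99, -0.043], [-0.385, 0.011, -0.923]]
force: [-1.3, 0.6, 1.1]
opening: 0.004
grasp_force: 0.2
```

>>> {"fn": "apply_moves", "kwargs": {
  "plan": [0,0,0.2,0,-0.2,0,0.5,0,-0.4,0,0.5,0,-0.4,-0.1,0.4,0,0,-0.2,0.1,0,0,0,0,0]
}}

```text
time_s: 38.6
position: [0.5777, -0.0594, 0.4153]
tcp_rot: [[-0.913, 0.14, 0.384], [0.133, 0.99, -0.044], [-0.387, 0.011, -0.922]]
force: [-0.0, -0.3, -0.1]
opening: 0.004
grasp_force: 0.0
```

```bash
python3 j.py; python3 look.py 3
```

```text
t 38.6 q [ -19.5809    7.2302   89.6996    5.7323   60.9686 -103.212 ] p [ 0.5777 -0.0594  0.4153] armaz -5.866768991852998
lean 22.753531313495536 leanaz -6.531076375776468 yaw(y-90) -8.045444461350726 roll 0.011083260294158062 F [-0.0356 -0.311  -0.0716] open 0.31987188668844907 gf 0.0
pointer 2 [-0.011   0.0078  0.312 ] [0.     0.0008 0.0026]
marker_line 3 [-0.011   0.0129  0.3154] [0.     0.001  0.0063]
marker_tab 3 [-0.031   0.0239  0.3188] [0.     0.0011 0.004 ]
t 39.2
tab cloud 448 [[-0.0435  0.0183  0.313 ]
 [-0.0355  0.0229  0.3243]
 [-0.0193  0.0278  0.3256]]
```

Run:
```python
from hk import *
z=np.load("last.npz"); g=cv2.cvtColor(z["im"],cv2.COLOR_RGB2GRAY)
print("     "+" ".join(f"{x:3d}" for x in range(258,312)))
for r in range(198,236): print(r,"".join(f"{v:4d}" for v in g[r,258:312]))
from look import onface
for r in range(205,230,4): print(r,onface(z["K"],z["W"],[280,r],-.011)[2])
```

```text
258 259 260 261 262 263 264 265 266 267 268 269 270 271 272 273 274 275 276 277 278 279 280 281 282 283 284 285 286 287 288 289 290 291 292 293 294 295 296 297 298 299 300 301 302 303 304 305 306 307 308 309 310 311
198  136 121  79  33  21  23  34  71 123 137 132 125 120 119 118 122 118 120 124 129 136 134 135 136 136 136 136 136 138 138 139 137 137 123  91  71  81  88  89  88  87  88  84  72  66  62  59  73 106 118 119 121 121 120
199  137 119  75  34  19  16  34  74 120 137 130 116 107 105 105 109 107 105 117 126 129 136 138 136 134 137 139 137 137 137 138 136 138 121  88  76  88  93  99 100  96  96  92  77  59  60  56  75 104 117 119 119 119 119
200  142 121  70  30  19  21  39  77 119 135 132 119 111 111 111 104 108 107 116 130 132 136 133 136 134 137 135 139 136 138 139 140 138 122  91  79  91 100 103 104 100 103  99  82  65  55  58  77 105 116 120 118 118 118
201  136 120  71  28  16  25  36  80 119 136 135 126 119 119 121 116 116 120 123 131 133 136 136 139 140 139 138 139 140 140 140 136 138 122  91  80  94 103 100 105 102 101 101  91  68  54  57  79 106 118 119 116 119 117

[... 6979 characters left out ...]
 138 138 138 139 134 134 126 122 115 110 114 125 139 143 147 139 118 102  99  98  97  94  99
234   74  32  23  17  17  36  80 113 126 124 108 104 103 102 104 100 102 105 111 128 137 136 136 135 136 134 134 139 135 135 135 135 137 132 129 129 125 118 115 113 114 112 127 142 144 143 134 117 100  99  98  97  98  95
235   72  33  18  21  25  30  58  88  99  93  83  85  95  96  95  96  95  93 107 126 135 138 137 134 136 134 136 135 136 136 138 133 123 114 105 100  95  90  96 100 103 110 128 141 145 146 137 113 101  98 100  97  97  97
205 0.2958006295285154
209 0.30125831482673765
213 0.3065681135725199
217 0.31173595632467455
221 0.31676746072125583
225 0.32166795184959607
229 0.32644248104557194
```

Run:
```python
from hk import *
z=np.load("last.npz"); C=cloud(z["K"],z["W"],z["D"]); s=lambda r0,r1,c0,c1:(lambda q:print((r0,r1,c0,c1),len(q),((q[:,:2]-c)@R).mean(0),q[:,2].mean(),"sd",((q[:,:2]-c)@R)[:,0].std()))(C[r0:r1,c0:c1].reshape(-1,3))
s(216,219,267,278);s(222,232,268,276);s(203,212,268,276);s(206,226,280,283);s(213,217,285,291);s(217,220,285,291);s(224,227,285,291);s(205,212,284,290)
# subpixel profiles
g=cv2.cvtColor(z["im"],cv2.COLOR_RGB2GRAY).astype(float)
for c0,c1 in((265,270),(270,275),(275,279),(285,288),(288,291)): print(c0,g[212:224,c0:c1].mean(1).round(0))
```

```text
(216, 219, 267, 278) 33 [-0.0138  0.0022] 0.31481849408664525 sd 0.0007327072113834628
(222, 232, 268, 276) 80 [-0.011   0.0018] 0.32334567756985116 sd 0.00045903857706737375
(203, 212, 268, 276) 72 [-0.0109  0.0016] 0.2984039763088408 sd 0.00043262233500707755
(206, 226, 280, 283) 60 [-0.0109  0.0098] 0.3095567758367184 sd 0.00042128350588201157
(213, 217, 285, 291) 24 [-0.0142  0.0152] 0.3121519853932821 sd 0.0016443145868002234
(217, 220, 285, 291) 18 [-0.0153  0.015 ] 0.3178634397545219 sd 0.0005291801417388533
(224, 227, 285, 291) 18 [-0.0136  0.0148] 0.3244557615398815 sd 0.0010745855947925363
(205, 212, 284, 290) 42 [-0.011   0.0148] 0.2999546203403054 sd 0.00036159269981108684
265 [123. 119. 102.  75.  43.  23.  26.  54.  91. 111. 116. 123.]
270 [121. 104.  70.  44.  32.  22.  27.  57.  90.  96.  91. 111.]
275 [130. 123. 106.  77.  45.  26.  29.  60.  96. 112. 116. 123.]
285 [132. 122. 114. 112. 109.  93.  80.  89. 109. 113. 118. 125.]
288 [131. 124. 116. 113. 108.  95.  79.  90. 109. 116. 118. 126.]
```

>>> {"fn": "apply_moves", "kwargs": {
  "plan": [0,0.2,-0.1,0,0.4,0.1,-0.4,0,0.4,0.02,-0.5,0,0.18,0,-0.3,0,0,0,-0.1,0,0,0,-0.1,0,0,0,-0.1,0,0,0,-0.08,0,0,0,-0.04,0,0,0,-0.03,0,0,0,0,0,0,0,0,0]
}}

```text
time_s: 40.7
position: [0.626, -0.0424, 0.3276]
tcp_rot: [[-0.913, 0.139, 0.383], [0.132, 0.99, -0.043], [-0.385, 0.011, -0.923]]
force: [-1.4, -0.6, 1.8]
opening: -0.002
grasp_force: 0.7
```

```bash
python3 j.py
```

```text
t 40.7 q [ -15.8627   15.8743   92.2646    4.7634   49.5522 -100.1385] p [ 0.626  -0.0424  0.3276] armaz -3.8763305455493313
lean 22.682892868186908 leanaz -6.43092061045597 yaw(y-90) -7.971610283155144 roll 0.011236879318954968 F [-1.3734 -0.6288  1.8082] open -0.1375783148718583 gf 0.7183451248238271
```

>>> {"fn": "apply_moves", "kwargs": {
  "plan": [0,0,0.3,0,-0.3,0,0.3,0,-0.6,-0.03,0,0,-0.6,-0.04,0,0,-0.5,-0.04,0,0,-0.05,0,0,0,0,0,0,0,0,0,0,0],
  "grip": -0.6
}}

```text
time_s: 41.7
position: [0.5244, -0.048, 0.3578]
tcp_rot: [[-0.913, 0.138, 0.384], [0.132, 0.99, -0.043], [-0.386, 0.011, -0.922]]
force: [-0.3, 0.3, -0.6]
opening: 0.775
grasp_force: 0.0
```

Run:
```python
from hk import *
K,W=cam("wrist"); ims=[]
for i in range(4): im,D=bot.capture("wrist"); ims.append((im,D))
im=np.mean([i[0] for i in ims],0); D=np.mean([i[1] for i in ims],0); np.savez("vB.npz",im=im,D=D,K=K,W=W)
g=im.mean(2); C=cloud(K,W,D); s=bot.read_state(); print(s["position"],s["time_s"])
for z in(.30,.315,.33):
    w=np.r_[c+R@[-.0138,.004],z]; v=K@(W[:3,:3].T@(w-W[:3,3])); p=v[:2]/v[2]; print(z,p)
w=np.r_[c+R@[-.0138,.009],.315]; v=K@(W[:3,:3].T@(w-W[:3,3])); u=(v[:2]/v[2]).round().astype(int)
print("cols",u[0]-20,u[0]+20)
for r in range(u[1]-18,u[1]+19): print(r,"".join(f"{int(x):4d}" for x in g[r,u[0]-20:u[0]+20]))
```

```text
[ 0.5239 -0.0478  0.3571] 41.9
0.3 [271.6348 297.317 ]
0.315 [271.5383 313.0367]
0.33 [271.4335 330.1099]
cols 258 298
295   70  69  69  69  68  70  69  69  70  68  69  70  70  70  70  70  69  68  70  68  69  69  70  70  68  70  70  69  69  68  68  70  69  69  70  68  69  70  69  69
296   72  70  70  71  72  71  72  71  70  71  73  72  71  72  72  71  72  72  72  71  72  72  71  72  72  71  72  71  72  71  72  72  73  72  71  71  73  72  71  72
297   74  75  76  75  76  75  75  74  73  75  74  74  76  75  74  75  74  74  75  74  75  75  75  74  75  74  74  74  75  76  74  74  74  74  74  74  74  73  74  74
298   77  76  78  78  76  77  76  78  76  77  76  77  79  76  76  75  77  76  76  76  75  76  76  75  77  76  76  75  77  76  76  76  76  77  76  77  78  76  77  76
299   79  77  77  77  77  77  77  77  77  76  78  77  78  77  77  78  76  76  77  77  77  78  75  77  76  77  77  78  77  75  76  77  77  78  77  77  76  76  78  77
300   76  73  76  75  76  75  77  75  76  76  76  76  75  75  76  74  77  75  76  77  75  76  75  77  76  75  76  75  77  75  76  75  75  76  75  76  76  77
[... 4423 characters left out ...]
 130 130 129 127 121 115 111 108 102 101
328   13  16  39  81 114 125 125 121 119 119 117 119 118 118 119 122 124 127 126 127 125 125 125 126 126 126 127 128 129 128 130 129 130 127 121 115 112 108 102 102
329   13  15  43  84 117 127 121 110  99  98  99 101 100 100 102 108 119 126 126 126 126 126 126 125 127 127 126 127 130 128 129 129 130 128 122 114 112 110 103 104
330   12  16  44  87 116 126 120  98  86  84  87  89  89  88  90 100 116 125 126 126 127 126 125 126 125 126 128 128 129 128 130 128 129 128 123 114 111 111 103 104
331   12  17  46  89 119 128 123 108  99  99 100 103 102 101 102 108 119 125 126 126 126 125 125 126 126 126 126 127 129 127 129 129 130 127 123 115 110 109 105 104
```

Run:
```python
from hk import *
z=np.load("vB.npz"); C=cloud(z["K"],z["W"],z["D"])
q=np.concatenate([(C[...,:2]-c)@R,C[...,2:]],-1)
np.set_printoptions(precision=1,suppress=True,linewidth=200)
for r in range(311,327): print(r,"ptr x,z mm",q[r,265:275,0].mean()*1e3,q[r,265:275,2].mean()*1e3,"line",q[r,283:288,0].mean()*1e3,q[r,283:288,2].mean()*1e3,"face",q[r,278:280,0].mean()*1e3)
m=(q[...,0]>-.05)&(q[...,0]<-.02)&(abs(q[...,1]-.023)<.02)&(q[...,2]>.28)&(q[...,2]<.345); print(np.percentile(q[m]*1e3,[3,50,97],axis=0))
z=np.load("last.npz"); C=cloud(z["K"],z["W"],z["D"]); q=np.concatenate([(C[...,:2]-c)@R,C[...,2:]],-1)
for r in range(213,225): print("A",r,"ptr",q[r,266:277,0].mean()*1e3,q[r,266:277,2].mean()*1e3,"line",q[r,285:290,0].mean()*1e3,q[r,285:290,2].mean()*1e3)
```

```text
311 ptr x,z mm -12.560046237443908 312.29021529869425 line -14.856155822697096 313.9157059307298 face -42.00177853977599
312 ptr x,z mm -14.217239317510028 314.3072102626254 line -14.96583133856641 314.9073574644617 face -10.88814742429885
313 ptr x,z mm -14.122519639705919 315.16272100511657 line -15.48478838512769 316.16077913365706 face -10.594069797308261
314 ptr x,z mm -13.277803499473425 315.52707866502806 line -15.35563379376456 316.98501889056973 face -10.577973947108497
315 ptr x,z mm -11.545175617926322 315.31947616662745 line -14.811890675672842 317.5380216990341 face -10.784372443298034
316 ptr x,z mm -10.514631095288648 315.5709084480921 line -14.868820377470154 318.47601725146086 face -10.881049134021913
317 ptr x,z mm -10.832278102442107 316.6863315899079 line -14.981119555374335 319.44445461694573 face -10.437566202255224
318 ptr x,z mm -10.997992649579285 317.6984333969624 line -14.517484008942889 320.0420681328362 face -10.522575378645671
319 ptr x,z mm -10.957831188744175 318.57484975928134 line -14.879687867131823 321.1597668682654 face -10.800926779472432
320 ptr
[... 1288 characters left out ...]
343732 314.852481347414 line -15.146156914449042 316.4376559484177
A 218 ptr -13.016026161223376 315.21314443649516 line -15.81664975874189 318.4313947904108
A 219 ptr -11.696441363946635 314.9941720335329 line -15.048701133549118 318.808769355256
A 220 ptr -10.806790963284575 315.25926056516676 line -15.049529272579983 320.0377218643406
A 221 ptr -11.362492314473803 317.11690526589257 line -15.111034098221854 321.3253088797264
A 222 ptr -11.0940293755327 318.058177197405 line -14.810947028592436 322.2088225091914
A 223 ptr -10.98888884576168 319.1722469163018 line -15.13637857263518 323.76800130735126
A 224 ptr -11.025001268721036 320.4323451112867 line -14.506880793314895 324.2833021247694
```

>>> {"fn": "apply_moves", "kwargs": {
  "plan": [0,0,0,0,0.4,0.03,0,0,0.6,0.03,0,0,0.6,0.03,0,0,0.4,0.02,0,0,0.04,0,-0.14,0,0,0,-0.14,0,0,0,-0.14,0,0,0,-0.12,0,0,0,-0.06,0,0,0,-0.04,0,0,0,0,0],
  "grip": 1
}}

```text
time_s: 43.4
position: [0.6255, -0.0424, 0.3256]
tcp_rot: [[-0.913, 0.139, 0.383], [0.132, 0.99, -0.043], [-0.386, 0.011, -0.923]]
force: [-1.0, -0.0, 0.3]
opening: 0.009
grasp_force: 0.3
```

```bash
python3 j.py
```

```text
t 43.4 q [ -15.8789   15.9447   92.5059    4.798    49.2376 -100.1921] p [ 0.6255 -0.0424  0.3256] armaz -3.877939225404971
lean 22.688701465696624 leanaz -6.42557159311528 yaw(y-90) -7.974076917943123 roll 0.01129707865738425 F [-1.0009 -0.0037  0.3174] open 0.7773252214972428 gf 0.3130351011221677
```

>>> {"fn": "apply_moves", "kwargs": {
  "plan": [0,0,0.2,0,-0.2,0,0.5,0,-0.4,0,0.5,0,-0.36,-0.14,0.5,0,0,-0.2,0.1,0,0,0,0,0,0,0,0,0]
}}

```text
time_s: 44.28
position: [0.5775, -0.0594, 0.4139]
tcp_rot: [[-0.914, 0.139, 0.381], [0.133, 0.99, -0.042], [-0.383, 0.012, -0.924]]
force: [-1.2, 0.5, 0.5]
opening: 0.008
grasp_force: 0.0
```

```bash
cat > fine.py <<'E'
from hk import *
K,W=cam("wrist"); L=[bot.capture("wrist") for i in range(4)]; K,W=cam("wrist")
g=np.mean([l[0] for l in L],0).mean(2); D=np.mean([l[1] for l in L],0); C=cloud(K,W,D); q=np.concatenate([(C[...,:2]-c)@R,C[...,2:]],-1)*1e3
pr=lambda x,y,z:(lambda v:v[:2]/v[2])(K@(W[:3,:3].T@(np.r_[c+R@[x,y],z]-W[:3,3])))
u0=pr(-.0144,.0,.314);u1=pr(-.0144,.0065,.314);v0=pr(-.0151,.0130,.315);v1=pr(-.0151,.0165,.315); print(u0,u1,v0,v1)
a,b=int(u0[0]),int(u1[0]); e,f=int(v0[0])+1,int(v1[0])
for r in range(int(u0[1])-7,int(u0[1])+10): print(r,"ptr g %.0f x %.1f z %.1f"%(g[r,a:b].mean(),q[r,a:b,0].mean(),q[r,a:b,2].mean())," line g %.0f x %.1f z %.1f"%(g[r,e:f].mean(),q[r,e:f,0].mean(),q[r,e:f,2].mean()))
m=(q[...,0]>-45)&(q[...,0]<-20)&(abs(q[...,1]-23)<20)&(q[...,2]>280)&(q[...,2]<345); print(np.percentile(q[m],[3,50,97],axis=0),bot.read_state()["time_s"])
E
python3 fine.py
```

```text
[270.4872 215.2916] [278.2658 215.2583] [286.0872 215.3864] [290.2886 215.3684]
208 ptr g 122 x -10.9 z 300.4  line g 134 x -10.9 z 300.4
209 ptr g 113 x -16.9 z 308.8  line g 133 x -10.6 z 301.5
210 ptr g 98 x -10.9 z 303.1  line g 126 x -13.0 z 305.6
211 ptr g 109 x -10.8 z 304.3  line g 118 x -15.0 z 309.3
212 ptr g 120 x -10.8 z 305.6  line g 115 x -15.0 z 310.6
213 ptr g 105 x -11.0 z 307.2  line g 108 x -14.9 z 311.8
214 ptr g 76 x -10.8 z 308.3  line g 86 x -15.4 z 313.6
215 ptr g 51 x -14.4 z 313.6  line g 71 x -15.2 z 314.7
216 ptr g 32 x -14.4 z 315.0  line g 89 x -14.9 z 315.5
217 ptr g 21 x -13.7 z 315.4  line g 109 x -14.8 z 316.6
218 ptr g 31 x -12.7 z 315.5  line g 117 x -14.9 z 318.0
219 ptr g 63 x -11.3 z 315.2  line g 122 x -14.9 z 319.3
220 ptr g 93 x -10.6 z 315.7  line g 132 x -14.8 z 320.4
221 ptr g 96 x -17.4 z 324.4  line g 145 x -14.2 z 320.9
222 ptr g 94 x -10.7 z 318.3  line g 146 x -13.2 z 321.1
223 ptr g 111 x -10.8 z 319.6  line g 136 x -10.8 z 319.7
224 ptr g 120 x -10.8 z 320.8  line g 132 x -10.8 z 320.9
[[-43.1041  18.3691 308.9422]
 [-35.456   22.8446 320.8129]
 [-20.7431  27.8478 321.6372]] 44.475
```

```bash
python3 -c "
from rig import bot
print(bot.hand_in())"
```

```text
the job is handed in; nothing more can be done
None
```

I hung the brown house plaque on the spring scale's hook, let it settle, slid the tab to within about 0.3 mm of the pointer (my estimate from averaged wrist-camera readings), and handed the job in at about 44.5 s with the arm clear; the gripper leaned only about 22°, as 40° was out of reach at the rack, and no judging result came back.

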